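# Dry the washed quoins on the blower plate and empty them into the tray

### The arm

A 6-joint arm with a two-finger parallel gripper is mounted at the origin on the work surface. World frame = base frame: x ahead of the robot, y to its left, z up, the work surface at z = 0. Lengths are in m, angles in degrees, forces in N, time in s.
With the tool pointing down it reaches from about 0.3 to 0.75 m from the base axis. Payload 8.5 kg.
Tool frame: the origin (TCP) lies midway between the tips of the shut fingers; the grasp point (between the pads) lies grasp_offset behind it (grasp_offset is the distance from the TCP to the grasp point, in m); z points along the fingers, y is the line along which they close (so a half turn about z gives the same grasp; the last joint's range is limited). The gripper opens to 85 mm and grips with 20 to 120 N. Pads are 22 mm wide; open, the fingers measure 114 mm over their backs; the gripper's body (76 mm by 85 mm) begins 54 mm behind the grasp point. The pads swing forward as they close: fully open they stand 13 mm farther back than shut.
Start: joints at [52.294, 21.807, 74.336, -0, 83.858, -12.336], TCP at [0.236, 0.497, 0.231] pointing down, gripper open.
Joint ranges: [-178.18, 178.18], [-50.72, 133.34], [12.68, 142.11], [-81.47, 261.47], [9.98, 163.14], [-165.26, 165.26]. Speed limits (degrees/s): [136.94, 136.94, 180, 180, 180, 180].

### API

Orientations are given as a 3x3 rotation matrix whose columns are the frame's x, y, z axes.
In Python, from rig import observe, get_image, camera_params, close_job, grasp_offset gives the robot as it stands.
- The arm moves only by the shell command python3 -m handwheel 'ROWS' [OPENING] [FORCE]. ROWS is JSON, a list of rows, each a list of 2 entries, a list of its own where there are three numbers: the shift along the tool's x, y, z as a fraction of full scale, then the turn, a rotation vector about the tool's x, y, z as a fraction of full scale. In form: [[[dx, dy, dz], [ax, ay, az]], ...]. A call has 1 to 10 rows; each row is the pose to reach, as a shift and turn from the pose commanded when the call began, along the tool's axes at that moment, turning the shorter way round; what a row does not reach only later rows make up. Full scale, the value 1, is 0.5 m for a shift and pi rad for a turn. A row lasts 1/10 s, in which the tool goes at most 50 mm and 8.59 degrees, less where a joint would pass 70% of its speed; a pose out of reach is approached as far as the arm can. A call with a number of a shift or a turn outside -1 to 1 is refused whole. A call with a gripper value outside its range is refused whole. OPENING is the opening, from 0 (shut) to 1 (fully open), set as the call begins (- or left out, the last holds). The fingers move at their own pace and stop on an object; FORCE is the grip in N (left out, the last holds). Time passes only in rows, so rows that repeat a pose let the fingers close. It gives the time, the measured TCP pose, the force, the opening and the grip force at its end, in the units of the state.
- observe(): the state, without advancing time (a new reading comes with each control period).
- get_image(name): name is "scene" or "top" or "wrist"; returns (picture, depth): 384x512x3 uint8, red, green, blue; 384x512 float32, m along the optical axis (not along the pixel's ray), 0 where there is no reading.
- camera_params(name): a dict with "K" (3x3 intrinsics, pixels), "k1" (the pictures are not rectified: a ray, as slopes to the right and down, at radius r is drawn at 1 + k1 r^2 times it, then the intrinsics apply), "R" (3x3) and "t" (3): a world point X has camera coordinates R X + t. Camera axes: x right, y down, z forward; pixel columns grow to the right and rows downward; lengths in m; the calibration is good to about 2 mm. A picture is of the moment at which its call begins: read the wrist's pose just before it. camera_params takes no time and is no camera call; for the wrist camera it gives the pose at the moment of the call.
- close_job(): hands the job in; it is judged then, once.
The state is a dict: "time_s": time; "q": joint angles; "qvel": joint speeds; "joint_efforts": joint torques, N m; "position": TCP position; "tool_rot": TCP orientation; "ft_force": force on the tool from outside, world axes, zero at the start; "wrist_torque": the same for the moment, N m; "grip_width": finger opening in m; "gripper_force": force on a finger pad.
Only numpy, scipy, OpenCV 4.12 (cv2) and the standard library are available. Lean on these libraries where they do the work, as an engineer would, in place of code of your own. Each camera call takes 0.05 s, during which the arm holds its last target. There are 200 camera calls.

### The job

Put every quoin from the rubber mat into the pan while it stands on the blue circle, slide the pan by its handle to the orange circle, switch the blower lever fully on, let it run for at least four seconds and switch it fully off again, with the pan on the orange circle all the while. Then slide the pan on to the green circle; up to there it must slide along the plate and never be lifted off it. From the green circle lift it, tip all the quoins out into the wooden tray and stand the empty pan upright, centred on the green circle again; leave the ink cans and the swatch book where they are.

Things in the scene. Friction and masses are not known exactly. Their poses are not given: they have to be found in the camera images.
- plate: Grey drying plate fixed to the bench, a flat slab 160 (x) x 430 (y) x 30 mm high with three coloured circles in a row along its y, at y = +130, 0 and -130 mm from its middle. Origin: centre of its underside, on the bench.
- ring_fill: Blue painted circle, 115 mm across, flush with the plate's top; fixed; no height of its own. Origin: its centre, on the plate's top surface (30 mm above the bench). Where the pan is loaded; either the middle or the +y circle of the row.
- ring_dry: Orange painted circle, 115 mm across, flush with the plate's top; fixed; no height of its own. Origin: its centre, on the plate's top surface (30 mm above the bench). With a slotted black air vent in it; either the middle or the +y circle of the row (the one that is not blue).
- ring_out: Green painted circle, 115 mm across, flush with the plate's top; fixed; no height of its own. Origin: its centre, on the plate's top surface (30 mm above the bench). Always the -y end circle, nearest the tray.
- pan: Loose round steel pan, 0.2 kg: 55 mm high, flared from 76 mm across at the base to 120 mm at the rim, wall 3 mm, bottom 4 mm. One level round black handle, 16 mm thick, axis 42 mm above the underside, sticks out along the pan's own -x (roughly to the robot), 55 to 158 mm from the pan's axis. Origin: centre of its underside; z up out of the mouth. Empties when tipped past about 105 degrees.
- mat: Black rubber mat, fixed, 110 (x) x 190 (y) x 3 mm high, on which the quoins lie at the start. Origin: centre of its underside.
- quoin1: Loose aluminium quoin (lock-up block), 30 (x) x 22 (y) x 16 (z) mm, 30 g, with a dark key socket on top and red ends. Origin: its centre. May be absent (2 to 4 of the five are there).
- quoin2: Loose aluminium quoin (lock-up block), 30 (x) x 22 (y) x 16 (z) mm, 30 g, with a dark key socket on top and red ends. Origin: its centre. May be absent (2 to 4 of the five are there).
- quoin3: Loose aluminium quoin (lock-up block), 30 (x) x 22 (y) x 16 (z) mm, 30 g, with a dark key socket on top and red ends. Origin: its centre. May be absent (2 to 4 of the five are there).
- quoin4: Loose aluminium quoin (lock-up block), 30 (x) x 22 (y) x 16 (z) mm, 30 g, with a dark key socket on top and red ends. Origin: its centre. May be absent (2 to 4 of the five are there).
- quoin5: Loose aluminium quoin (lock-up block), 30 (x) x 22 (y) x 16 (z) mm, 30 g, with a dark key socket on top and red ends. Origin: its centre. May be absent (2 to 4 of the five are there).
- tray: Fixed open wooden sorting tray, 220 (x) x 260 (y) mm outside, 35 mm high, walls and floor 8 mm thick. Origin: centre of its underside, on the bench.
- blower_base: Grey switch block of the blower, fixed, 70 (x) x 50 (y) x 25 mm high, with a red dot at its -x end (off) and a green dot at its +x end (on). Origin: centre of its underside. The lever swings in its x-z plane about a y axis 22 mm above the bench.
- blower (a joint): Blower lever angle, rad: 0 = off (leaning towards the block's -x, about 29 degrees from upright), 1.0 = fully on (leaning to +x by the same). Stays where it is left; a push of 1 to 2 N at the ball moves it.
- blower_tip (a point): Centre of the red ball, 26 mm across, on the lever's end, 80 mm from the lever's axis on a 10 mm rod.
- can_blue: Bystander: ink can with blue label, 76 mm across, 70 mm high. Origin: centre of its underside.
- can_yellow: Bystander: ink can with yellow label, same size. Origin: centre of its underside.
- swatches: Bystander: colour swatch book, 115 (x) x 50 (y) x 12 mm, lying on the bench. Origin: centre of its underside.
There are look-alikes about, which are no part of the job. What is shaped like the quoin4 but purple or yellow is not meant.

How it is judged (in metres and radians):
On the way, in this order (a step that is already met when the one before it is completed fails the run):
1. every quoin is in the pan, standing on the blue circle (horizontal distance between pan and ring_fill below 0.02 m and z of pan in the frame of plate below 0.036 m and angle between pan's own z axis and vertical below 0.12 rad and horizontal distance between each of quoin1, quoin2, quoin3, quoin4, quoin5 and pan below 0.056 m and z of quoin1 in the frame of pan between 0 and 0.06 m and z of quoin2 in the frame of pan between 0 and 0.06 m and z of quoin3 in the frame of pan between 0 and 0.06 m and z of quoin4 in the frame of pan between 0 and 0.06 m and z of quoin5 in the frame of pan between 0 and 0.06 m), for 0.2 s.
2. the loaded pan stands on the orange circle (horizontal distance between pan and ring_dry below 0.02 m and z of pan in the frame of plate below 0.036 m and angle between pan's own z axis and vertical below 0.12 rad and horizontal distance between each of quoin1, quoin2, quoin3, quoin4, quoin5 and pan below 0.056 m and z of quoin1 in the frame of pan between 0 and 0.06 m and z of quoin2 in the frame of pan between 0 and 0.06 m and z of quoin3 in the frame of pan between 0 and 0.06 m and z of quoin4 in the frame of pan between 0 and 0.06 m and z of quoin5 in the frame of pan between 0 and 0.06 m), for 0.2 s.
3. the blower runs for 3 s with the loaded pan on the orange circle (all of step 2 and value of joint blower above 0.8 rad), for 3 s.
4. the blower is off again, the loaded pan still on the orange circle (all of step 2 and value of joint blower below 0.2 rad), for 0.2 s.
5. the loaded pan stands on the green circle (horizontal distance between pan and ring_out below 0.02 m and z of pan in the frame of plate below 0.036 m and angle between pan's own z axis and vertical below 0.12 rad and horizontal distance between each of quoin1, quoin2, quoin3, quoin4, quoin5 and pan below 0.056 m and z of quoin1 in the frame of pan between 0 and 0.06 m and z of quoin2 in the frame of pan between 0 and 0.06 m and z of quoin3 in the frame of pan between 0 and 0.06 m and z of quoin4 in the frame of pan between 0 and 0.06 m and z of quoin5 in the frame of pan between 0 and 0.06 m), for 0.2 s.
6. the pan is tipped over the tray (angle between pan's own z axis and vertical above 1.3 rad and x of pan in the frame of tray between -0.13 and 0.13 m and y of pan in the frame of tray between -0.15 and 0.15 m), for 0.1 s.
At the end, for the whole second after the job is handed in: all quoins at rest inside the tray; the pan upright (within 0.12 rad), resting on the plate with its centre within 20 mm of the green circle's centre; the blower lever off (below 0.2 rad) (horizontal distance between pan and ring_out below 0.02 m and z of pan in the frame of plate below 0.036 m and angle between pan's own z axis and vertical below 0.12 rad and linear speed of pan below 0.02 m/s and value of joint blower below 0.2 rad and x of quoin1 in the frame of tray between -0.11 and 0.11 m and y of quoin1 in the frame of tray between -0.13 and 0.13 m and z of quoin1 in the frame of tray between 0 and 0.05 m and linear speed of each of quoin1, quoin2, quoin3, quoin4, quoin5 below 0.03 m/s and x of quoin2 in the frame of tray between -0.11 and 0.11 m and y of quoin2 in the frame of tray between -0.13 and 0.13 m and z of quoin2 in the frame of tray between 0 and 0.05 m and x of quoin3 in the frame of tray between -0.11 and 0.11 m and y of quoin3 in the frame of tray between -0.13 and 0.13 m and z of quoin3 in the frame of tray between 0 and 0.05 m and x of quoin4 in the frame of tray between -0.11 and 0.11 m and y of quoin4 in the frame of tray between -0.13 and 0.13 m and z of quoin4 in the frame of tray between 0 and 0.05 m and x of quoin5 in the frame of tray between -0.11 and 0.11 m and y of quoin5 in the frame of tray between -0.13 and 0.13 m and z of quoin5 in the frame of tray between 0 and 0.05 m); the robot touches nothing.
It fails at once if the pan is lifted more than 15 mm off the plate before the green circle (over the blue and orange part of the plate) (z of pan in the frame of plate above 0.045 m and y of pan in the frame of plate above -0.06 m).
It fails at once if the blue ink can is moved more than 30 mm (distance of can_blue from where it was at the start of the episode above 0.03 m).
It fails at once if the yellow ink can is moved more than 30 mm (distance of can_yellow from where it was at the start of the episode above 0.03 m).
It fails at once if the swatch book is moved more than 30 mm (distance of swatches from where it was at the start of the episode above 0.03 m).
Of quoin1, quoin2, quoin3, quoin4, quoin5 only 2 to 4 are there at a start; the rules pass over those that are not, and their reading is None.
At some moment in a run one of pan, quoin1, quoin2, quoin3, quoin4, quoin5 may be knocked a few centimetres aside while the robot is not near it.
It also fails if it takes over 210 s, if anything falls off the work surface, if the arm or the gripper's body presses on something with over 40 N, if the wrist force passes 120 N, or if a joint passes its speed limit or range.

## Working session

There is one attempt and no reset: what is moved stays moved. The work goes in short steps, Python scripts to look and compute and a shell command to move; the robot and the scene stay as the last step left them, time stands still between calls to the robot, and variables do not carry over. Pictures are saved under pics/ and viewed, at most 14 in all, crops included, and the job is handed in when it is done.

```bash
ls; mkdir -p pics; cat > h.py <<'E'
import numpy as np, cv2
from rig import observe, get_image, camera_params, close_job, grasp_offset
def save(n,im): cv2.imwrite('pics/'+n, im[:,:,::-1])
def ray(p,u,v):
    K=p['K'];K=np.array(K);d=np.array([(u-K[0,2])/K[0,0],(v-K[1,2])/K[1,1]])
    s=d.copy()
    for _ in range(30): s=d/(1+p['k1']*(s@s))
    R=np.array(p['R']);t=np.array(p['t'])
    return -R.T@t, R.T@np.array([s[0],s[1],1.])
def onz(p,u,v,z):
    c,d=ray(p,u,v); return c+d*(z-c[2])/d[2]
def dep(p,u,v,D):
    c,d=ray(p,u,v); return c+d*D
def proj(p,X):
    c=np.array(p['R'])@X+p['t'];s=c[:2]/c[2];s=s*(1+p['k1']*(s@s));K=np.array(p['K']);return s*[K[0,0],K[1,1]]+K[:2,2]
def rel(target,Rt=None):
    "shift/turn in tool axes, fraction, from measured pose"
    from scipy.spatial.transform import Rotation as Ro
    o=observe();R=np.array(o['tool_rot']);s=R.T@(np.array(target)-o['position'])/0.5
    a=np.zeros(3) if Rt is None else Ro.from_matrix(R.T@Rt).as_rotvec()/np.pi
    print('shift',s.round(4),'turn',a.round(4),'mm',np.linalg.norm(s)*500//1)
E
python3 - <<'E'
from h import *
import cv2
o=observe();print(o,grasp_offset)
for n in('top','scene'):
    im,D=get_image(n);p=camera_params(n);np.savez(n+'0.npz',im=im,D=D)
    print(n,p); save(n+'0.png',cv2.resize(im,(800,600),interpolation=cv2.INTER_CUBIC))
E
```

```text
pics
{'time_s': 0.0, 'q': array([ 5.22959251e+01,  2.18388651e+01,  7.43875065e+01,  8.39425662e-04,
        8.38591658e+01, -1.23361954e+01]), 'qvel': array([-0.03360858,  0.04897383,  0.01071333,  0.03293771,  0.06708786,
        0.00565889]), 'joint_efforts': array([ 9.61653022e-04, -4.48439169e+01, -2.31288332e+01, -6.99868519e-05,
        4.52182285e-03, -9.74526017e-06]), 'position': array([0.23543838, 0.4967073 , 0.2307155 ]), 'tool_rot': array([[-9.03574785e-01,  4.28429402e-01, -9.24562903e-04],
       [ 4.28430270e-01,  9.03574086e-01, -1.17225082e-03],
       [ 3.33184362e-04, -1.45532702e-03, -9.99998886e-01]]), 'ft_force': array([ 0.01064075, -0.06577412,  1.05112888]), 'wrist_torque': array([-0.01735431,  0.01852385,  0.01427716]), 'gripper_force': 0.0, 'grip_width': 0.08551069816828612} 0.0187
top {'K': array([[418.25770054,   0.        , 258.2368239 ],
       [  0.        , 418.25770054, 190.58135934],
       [  0.        ,   0.        ,   1.        ]]), 'k1': -0.13722183365188176, 'R': array([[ 0.01826613, -0.99976919, -0.01131   ],
       [-0.99610942, -0.01722156, -0.08642595],
       [ 0.08621122,  0.01284466, -0.99619408]]), 't': array([0.06540348, 0.60015954, 1.00148696])}
scene {'K': array([[381.92557857,   0.        , 253.79448347],
       [  0.        , 381.92557857, 186.11172799],
       [  0.        ,   0.        ,   1.        ]]), 'k1': -0.006591730932996463, 'R': array([[-0.24457481,  0.96955467,  0.01212066],
       [ 0.61070606,  0.1637388 , -0.77474364],
       [-0.75314094, -0.18208062, -0.6321593 ]]), 't': array([ 0.07234877, -0.29748779,  1.59828716])}
```

View pics/top0.png

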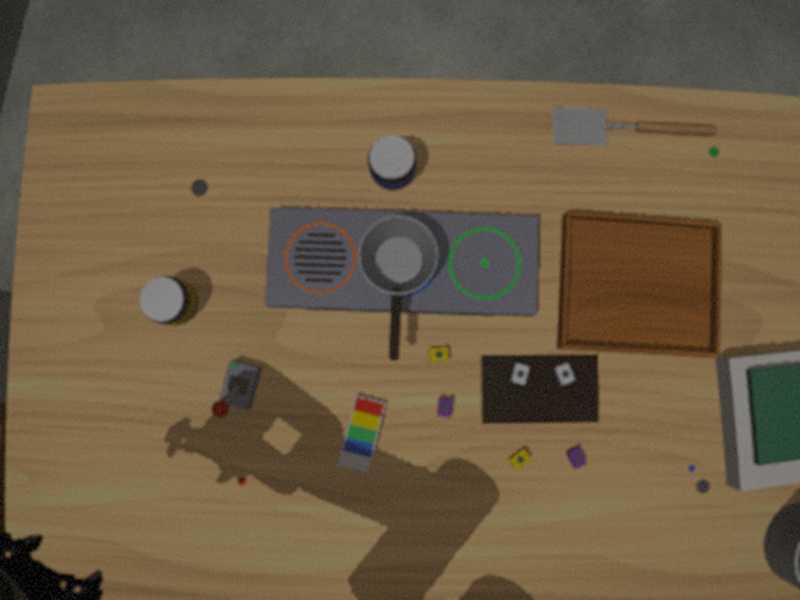

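View pics/scene0.png

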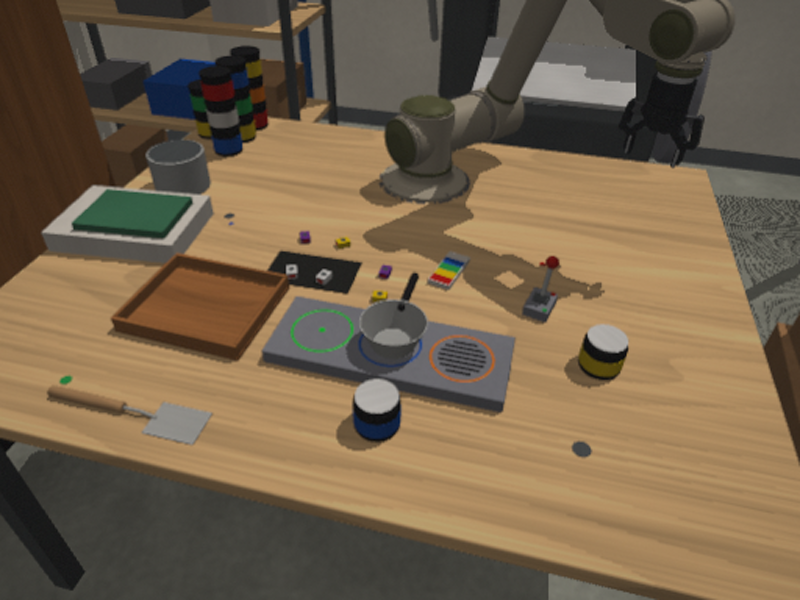

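Top view (800x600): the pan stands on blue, which is the middle circle, at (398,257) with its handle down to (393,358). Orange is at (320,257), green at (485,263) and the tray at (640,282). The lever ball is at (220,409).

Quoin candidates:
- White with dark sockets, on the mat: (521,374) and (565,374). These fit the description.
- Yellow (439,354) and (520,458), purple (445,406) and (577,457): off the mat and the wrong colour, so look-alikes.

Next I measure and enlarge the mat.

```bash
python3 - <<'E'
from h import *
d=np.load('top0.npz');im=d['im'];D=d['D'];p=camera_params('top')
f=512/800
hsv=cv2.cvtColor(im,cv2.COLOR_RGB2HSV)
def W(u,v,z): return onz(p,u,v,z).round(4)
def blobs(m,box,mn=8):
    x0,y0,x1,y1=[int(k*f) for k in box];M=np.zeros_like(m,dtype=np.uint8);M[y0:y1,x0:x1]=m[y0:y1,x0:x1]
    cs,_=cv2.findContours(M,cv2.RETR_EXTERNAL,cv2.CHAIN_APPROX_NONE)
    return [c for c in cs if len(c)>=mn]
# rings
for n,lo,hi,box in(('orange',5,20,(275,212,362,302)),('green',45,80,(440,220,530,306))):
    m=(hsv[...,0]>=lo)&(hsv[...,0]<=hi)&(hsv[...,1]>90)
    ys,xs=np.nonzero(m);k=(xs>box[0]*f)&(xs<box[2]*f)&(ys>box[1]*f)&(ys<box[3]*f)
    pts=np.array([onz(p,a,b,.03)[:2] for a,b in zip(xs[k],ys[k])])
    A=np.c_[2*pts,np.ones(len(pts))];s=np.linalg.lstsq(A,(pts**2).sum(1),rcond=None)[0]
    print(n,s[:2].round(4),'r',np.sqrt(s[2]+s[:2]@s[:2]).round(4),len(pts))
# quoins: bright
m=(hsv[...,2]>120)&(hsv[...,1]<60)
for c in blobs(m,(485,357,598,420)):
    pts=np.array([onz(p,a,b,.019)[:2] for a,b in c[:,0]]).astype(np.float32)
    print('quoin',cv2.minAreaRect(pts*1000),cv2.minAreaRect(c))
# red ball
m=((hsv[...,0]<8)|(hsv[...,0]>172))&(hsv[...,1]>120)
for c in blobs(m,(200,395,240,425)):
    (u,v),r=cv2.minEnclosingCircle(c);print('ball',u,v,r,W(u,v,.09),W(u,v,.07))
for n,c in(('reddot?',(242,481)),('greendot',(234,364)),('blk',(240,384))): print(n,W(c[0]*f,c[1]*f,.025))
# handle: depth points
P=camera_params('top');pts=[]
for v in range(int(285*f),int(365*f)):
  for u in range(int(378*f),int(412*f)):
    X=dep(p,u,v,D[v,u])
    if X[2]>.06 and hsv[v,u,2]<60: pts.append(X)
pts=np.array(pts);print('handle',len(pts),pts.mean(0),np.cov(pts[:,:2].T)*1e6,pts.min(0),pts.max(0))
# pan rim by depth
pts=[]
for v in range(int(200*f),int(300*f)):
  for u in range(int(350*f),int(450*f)):
    X=dep(p,u,v,D[v,u])
    if X[2]>.078: pts.append(X[:2])
pts=np.array(pts,np.float32);print('rim',cv2.minEnclosingCircle(pts*1000),len(pts))
for n,c,z in(('tray',[(564,210),(719,222),(717,356),(557,349)],.035),('mat',[(482,356),(597,355),(598,422),(482,423)],.003),('plate',[(273,208),(540,212),(538,314),(266,306)],.03)):
    print(n,[W(a*f,b*f,z)[:2] for a,b in c])
c=im[int(330*f):int(480*f),int(420*f):int(620*f)];save('mat.png',cv2.resize(c,None,fx=6,fy=6,interpolation=cv2.INTER_CUBIC))
# scene ball
d=np.load('scene0.npz');h2=cv2.cvtColor(d['im'],cv2.COLOR_RGB2HSV);p=camera_params('scene')
m=((h2[...,0]<8)|(h2[...,0]>172))&(h2[...,1]>120)
for c in blobs(m,(535,250,570,275)):
    (u,v),r=cv2.minEnclosingCircle(c);print('ball scene',u,v,r,[W(u,v,z) for z in(.07,.09,.1)])
print('green dot sc',W(545*f,310*f,.025))
E
```

```text
orange [0.6614 0.2104] r 0.055 325
green [ 0.6569 -0.0497] r 0.0532 367
quoin ((475.2716369628906, -107.4985580444336), (16.449228286743164, 8.668733596801758), 79.5138168334961) ((331.9615173339844, 242.1923065185547), (6.667948246002197, 3.53009033203125), 11.309932708740234)
quoin ((484.0929260253906, -180.39329528808594), (26.248319625854492, 17.755414962768555), 23.878767013549805) ((361.26727294921875, 238.9569091796875), (10.635822296142578, 7.090548992156982), 66.80140686035156)
quoin ((491.3500671386719, -111.10594177246094), (18.291284561157227, 9.29932689666748), 81.35995483398438) ((333.47296142578125, 235.6621856689453), (7.39795446395874, 3.7811765670776367), 9.462322235107422)
ball 140.32608032226562 260.1956481933594 5.843439102172852 [0.427  0.3451 0.09  ] [0.4253 0.351  0.07  ]
reddot? [0.3055 0.3247 0.025 ]
greendot [0.4892 0.3424 0.025 ]
blk [0.4579 0.3317 0.025 ]
handle 259 [0.56413847 0.08792266 0.08204503] [[1087.09061263    3.68213294]
 [   3.68213294   41.20562625]] [0.50475904 0.0628603  0.06092153] [0.61582033 0.1115182  1.05028445]
rim ((614.1530151367188, 77.57476806640625), 104.89974212646484) 421
tray [array([ 0.7427, -0.1768]), array([ 0.7307, -0.4348]), array([ 0.5136, -0.4256]), array([ 0.5222, -0.1647])]
mat [array([ 0.5097, -0.0509]), array([ 0.5137, -0.2374]), array([ 0.4062, -0.2395]), array([ 0.4031, -0.0522])]
plate [array([0.7394, 0.2878]), array([ 0.7397, -0.1392]), array([ 0.5767, -0.1355]), array([0.5818, 0.2929])]
ball scene 351.4705810546875 168.1764678955078 5.532331466674805 [array([0.3929, 0.3393, 0.07  ]), array([0.4214, 0.3374, 0.09  ]), array([0.4357, 0.3364, 0.1   ])]
green dot sc [0.4874 0.3439 0.025 ]
```

View pics/mat.png

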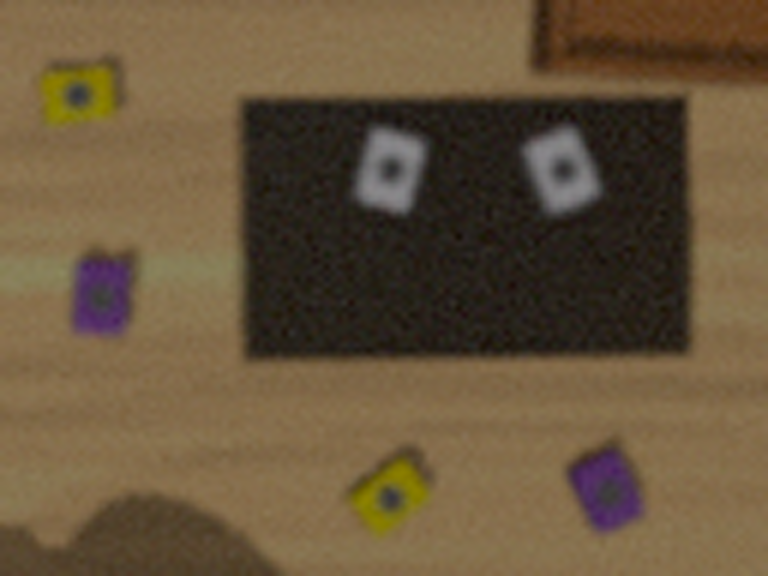

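The crop confirms two aluminium quoins on the mat, at crop (391,169) and (563,169); the yellow and purple blocks are off the mat. I'll move above quoin A.

```bash
cat >> h.py <<'E'
def down(deg):
    "tool down, tool y at angle deg from world y (ccw); quoin long axis at deg"
    a=np.radians(deg);y=np.array([-np.sin(a),np.cos(a),0]);z=np.array([0,0,-1.]);return np.c_[np.cross(y,z),y,z]
E
python3 - <<'E'
from h import *
p=camera_params('top')
for u,v in((333.2,239.2),(361.8,239.2)):print(onz(p,u,v,.019))
rel([.483,-.11,.2],down(-15));
E
```

```text
[ 0.48265397 -0.11049538  0.019     ]
[ 0.48348212 -0.18173369  0.019     ]
shift [-0.9672 -0.8843  0.0624] turn [-0.0004 -0.0001 -0.0576] mm 656.0
```

```bash
python3 -m handwheel '[[[-0.967,-0.884,0.062],[0,0,-0.058]],[[-0.967,-0.884,0.062],[0,0,-0.058]],[[-0.967,-0.884,0.062],[0,0,-0.058]],[[-0.967,-0.884,0.062],[0,0,-0.058]],[[-0.967,-0.884,0.062],[0,0,-0.058]],[[-0.967,-0.884,0.062],[0,0,-0.058]],[[-0.967,-0.884,0.062],[0,0,-0.058]],[[-0.967,-0.884,0.062],[0,0,-0.058]],[[-0.967,-0.884,0.062],[0,0,-0.058]],[[-0.967,-0.884,0.062],[0,0,-0.058]]]' 0.6 30
python3 - <<'E'
from h import *
rel([.483,-.11,.2],down(-15))
E
```

```text
time_s: 1.1
position: [0.4234, 0.0354, 0.2077]
tool_rot: [[-0.966, 0.258, -0.0], [0.258, 0.966, 0.0], [0.0, 0.0, -1.0]]
ft_force: [0.6, 0.6, -0.6]
grip_width: 0.0513
gripper_force: 0.0
shift [-0.1902 -0.2502  0.0154] turn [ 0.     -0.      0.0003] mm 157.0
```

```bash
python3 -m handwheel '[[[-0.19,-0.25,0.015],[0,0,0]],[[-0.19,-0.25,0.015],[0,0,0]],[[-0.19,-0.25,0.015],[0,0,0]],[[-0.19,-0.25,0.015],[0,0,0]],[[-0.19,-0.25,0.015],[0,0,0]],[[-0.19,-0.25,0.015],[0,0,0]]]'
python3 - <<'E'
from h import *
p=camera_params('wrist');o=observe();im,D=get_image('wrist');np.savez('w1.npz',im=im,D=D);save('w1.png',cv2.resize(im,(800,600)))
print(o['position'],p)
for X in([.483,-.11,.019],[.483,-.181,.019]):print(proj(p,np.array(X)))
E
```

```text
time_s: 1.7
position: [0.4823, -0.1068, 0.2002]
tool_rot: [[-0.966, 0.257, -0.001], [0.257, 0.966, 0.001], [0.001, 0.0, -1.0]]
ft_force: [-0.3, 0.2, -0.6]
grip_width: 0.0514
gripper_force: 0.0
[ 0.48225314 -0.10683456  0.20018588] {'K': array([[313.54657827,   0.        , 253.05744297],
       [  0.        , 313.54657827, 191.02629742],
       [  0.        ,   0.        ,   1.        ]]), 'k1': -0.04521488683525682, 'R': array([[ 2.57510676e-01,  9.66275363e-01,  4.16545285e-04],
       [ 9.19096311e-01, -2.45070553e-01,  3.08548855e-01],
       [ 2.98245240e-01, -7.90717792e-02, -9.51208405e-01]]), 't': array([-0.02151988, -0.49940832,  0.19821955])}
[249.83259458 169.68369224]
[186.47667305 186.15998492]
```

View pics/w1.png

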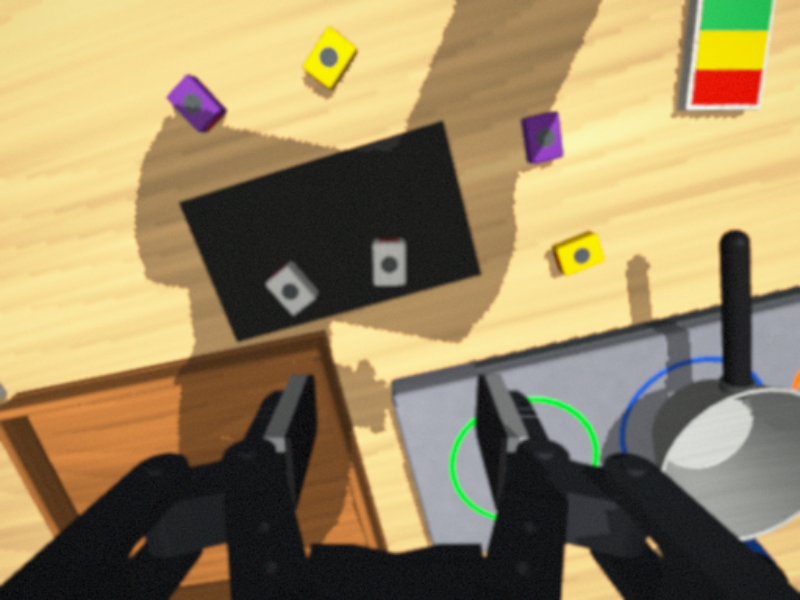

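Wrist view: quoin A at (389,264) and B at (291,290), both matching my estimates; the mat holds no others. I'll check B's yaw, the pan position and the handle direction.

```bash
python3 - <<'E'
from h import *
p=camera_params('wrist');f=.64
a=[onz(p,u*f,v*f,.019) for u,v in((266,287),(292,263),(318,290),(295,315))]
for i in range(4):
    d=a[(i+1)%4]-a[i];print('B side',np.linalg.norm(d[:2]).round(4),np.degrees(np.arctan2(d[1],d[0])).round(1))
h=[onz(p,u*f,v*f,.074) for u,v in((736,240),(737,380))];print('handle',h)
im=np.load('w1.npz')['im'];hsv=cv2.cvtColor(im,cv2.COLOR_RGB2HSV)
for n,lo,hi in(('blue',105,130),('green',50,75)):
    m=(hsv[...,0]>lo)&(hsv[...,0]<hi)&(hsv[...,1]>130)&(hsv[...,2]>80);m[:215]=0
    ys,xs=np.nonzero(m)
    pts=np.array([onz(p,x,y,.03)[:2] for x,y in zip(xs,ys)])
    A=np.c_[2*pts,np.ones(len(pts))];s=np.linalg.lstsq(A,(pts**2).sum(1),rcond=None)[0]
    print(n,s[:2],np.sqrt(s[2]+s[:2]@s[:2]),len(pts))
q=camera_params('top');t=np.load('top0.npz')['im']
hs=cv2.cvtColor(t,cv2.COLOR_RGB2HSV);m=((t.min(2)>105)&(hs[...,1]<40)).astype(np.uint8);m[:,:225]=0;m[:,285:]=0;m[:130]=0;m[195:]=0
cs,_=cv2.findContours(m,0,1)
c=max(cs,key=cv2.contourArea);e=cv2.fitEllipse(c);print('pan floor',e,onz(q,*e[0],.034))
print('blue est',(np.array([.6614,.2104])+[.6569,-.0497])/2)
rel([.483,-.11,.024],down(-15));rel([.483,-.11,.022],down(-15))
E
```

```text
B side 0.0256 116.7
B side 0.0255 26.3
B side 0.0251 -57.8
B side 0.0279 -152.4
handle [array([0.50575137, 0.08811238, 0.074     ]), array([0.59662459, 0.08497989, 0.074     ])]
blue [0.70063611 0.09483247] 0.09435029738276104 390
green [ 0.65526407 -0.05102938] 0.054840458468611124 548
pan floor ((255.48976135253906, 165.37733459472656), (24.65709114074707, 27.04106903076172), 137.045654296875) [0.66017964 0.08383668 0.034     ]
blue est [0.65915 0.08035]
shift [-0.0034 -0.0065  0.3528] turn [ 0.0001 -0.0002  0.0008] mm 176.0
shift [-0.0034 -0.0065  0.3568] turn [ 0.0001 -0.0002  0.0008] mm 178.0
```

```bash
python3 -m handwheel '[[[-0.003,-0.006,0.1],[0,0,0]],[[-0.003,-0.006,0.2],[0,0,0]],[[-0.003,-0.006,0.29],[0,0,0]],[[-0.003,-0.006,0.34],[0,0,0]],[[-0.003,-0.006,0.37],[0,0,0]],[[-0.003,-0.006,0.388],[0,0,0]],[[-0.003,-0.006,0.388],[0,0,0]],[[-0.003,-0.006,0.388],[0,0,0]]]' 0.6 40
python3 -m handwheel '[[[0,0,0],[0,0,0]],[[0,0,0],[0,0,0]],[[0,0,0],[0,0,0]],[[0,0,0],[0,0,0]],[[0,0,0],[0,0,0]],[[0,0,0],[0,0,0]]]' 0 40
python3 - <<'E'
from h import *
rel([.66,.082,.20],down(0))
E
```

```text
time_s: 2.55
position: [0.4838, -0.1108, 0.0072]
tool_rot: [[-0.966, 0.257, 0.001], [0.257, 0.966, -0.001], [-0.001, -0.0, -1.0]]
ft_force: [0.3, 0.6, 0.3]
grip_width: 0.0512
gripper_force: 0.0
time_s: 3.15
position: [0.4838, -0.1112, 0.0073]
tool_rot: [[-0.966, 0.258, 0.001], [0.258, 0.966, -0.001], [-0.002, -0.0, -1.0]]
ft_force: [-1.0, 0.8, 5.2]
grip_width: 0.0208
gripper_force: 39.5
shift [-0.2414  0.4641 -0.3852] turn [-0.0001  0.0005 -0.083 ] mm 324.0
```

```bash
python3 -m handwheel '[[[0,0,-0.1],[0,0,0]],[[0,0,-0.2],[0,0,0]],[[-0.04,0.08,-0.3],[0,0,-0.02]],[[-0.10,0.16,-0.32],[0,0,-0.04]],[[-0.16,0.24,-0.34],[0,0,-0.06]],[[-0.20,0.33,-0.34],[0,0,-0.083]],[[-0.22,0.4,-0.34],[0,0,-0.083]],[[-0.236,0.445,-0.34],[0,0,-0.083]],[[-0.236,0.445,-0.34],[0,0,-0.083]],[[-0.236,0.445,-0.34],[0,0,-0.083]]]'
python3 - <<'E'
from h import *
p=camera_params('wrist');o=observe();im,D=get_image('wrist');save('w2.png',cv2.resize(im,(800,600)))
rel([.66,.074,.065],down(0))
h=[]
E
```

```text
time_s: 4.15
position: [0.6545, 0.0736, 0.1762]
tool_rot: [[-1.0, -0.001, -0.001], [-0.001, 1.0, -0.0], [0.001, -0.0, -1.0]]
ft_force: [0.4, -0.2, 0.1]
grip_width: 0.0207
gripper_force: 39.5
shift [-0.0114  0.0023  0.2228] turn [-0.0001 -0.0001 -0.0001] mm 111.0
```

View pics/w2.png

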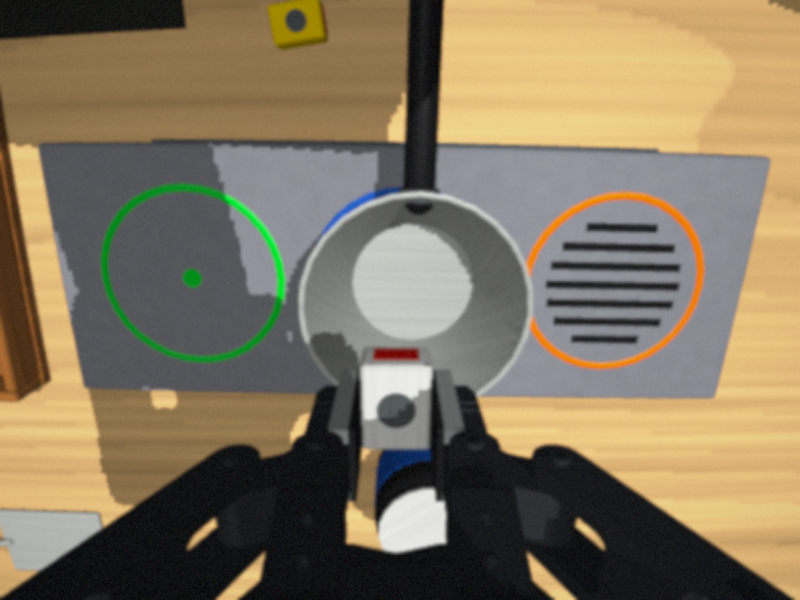

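The view shows the quoin held, with the pan floor centre at (412,282). I'll compute that position and the rings, then lower.

```bash
python3 - <<'E'
from h import *
p=camera_params('wrist');f=.64
print('floor',onz(p,412*f,282*f,.034),'green',onz(p,193*f,278*f,.03),'orange',onz(p,626*f,283*f,.03))
print('handle',onz(p,425*f,60*f,.076),onz(p,420*f,180*f,.076))
rel([.66,.076,.065],down(0))
E
python3 -m handwheel '[[[-0.011,0.006,0.08],[0,0,0]],[[-0.011,0.006,0.15],[0,0,0]],[[-0.011,0.006,0.2],[0,0,0]],[[-0.011,0.006,0.223],[0,0,0]],[[-0.011,0.006,0.223],[0,0,0]],[[-0.011,0.006,0.223],[0,0,0]]]'
python3 -m handwheel '[[[0,0,0],[0,0,0]],[[0,0,0],[0,0,0]],[[0,0,0],[0,0,0]],[[0,0,-0.1],[0,0,0]],[[0,0,-0.2],[0,0,0]],[[0,0,-0.25],[0,0,0]],[[0,0,-0.25],[0,0,0]],[[0,0,-0.25],[0,0,0]]]' 0.45
python3 - <<'E'
from h import *
rel([.483,-.181,.19],down(25)); rel([.483,-.181,.006],down(25))
E
```

```text
floor [0.65689479 0.08344004 0.034     ] green [ 0.65532692 -0.05137425  0.03      ] orange [0.6586567  0.21634805 0.03      ]
handle [0.53978748 0.08692311 0.076     ] [0.59336965 0.08536052 0.076     ]
shift [-0.0114  0.0063  0.2228] turn [-0.0001 -0.0001 -0.0001] mm 111.0
time_s: 4.8
position: [0.6609, 0.0759, 0.0664]
tool_rot: [[-1.0, 0.001, 0.002], [0.001, 1.0, -0.0], [-0.002, -0.0, -1.0]]
ft_force: [0.6, 0.4, -0.0]
grip_width: 0.0211
gripper_force: 39.5
time_s: 5.6
position: [0.6601, 0.0765, 0.1898]
tool_rot: [[-1.0, -0.0, 0.0], [-0.0, 1.0, -0.0], [-0.0, -0.0, -1.0]]
ft_force: [-0.9, 0.1, 0.4]
grip_width: 0.0384
gripper_force: 0.0
shift [ 3.543e-01 -5.150e-01 -4.000e-04] turn [-0.      0.     -0.1388] mm 312.0
shift [ 0.3544 -0.515   0.3676] turn [-0.      0.     -0.1388] mm 362.0
```

```bash
python3 -m handwheel '[[[0.354,-0.515,0.0],[0,0,-0.139]],[[0.354,-0.515,0.0],[0,0,-0.139]],[[0.354,-0.515,0.0],[0,0,-0.139]],[[0.354,-0.515,0.0],[0,0,-0.139]],[[0.354,-0.515,0.0],[0,0,-0.139]],[[0.354,-0.515,0.0],[0,0,-0.139]],[[0.354,-0.515,0.0],[0,0,-0.139]],[[0.354,-0.515,0.0],[0,0,-0.139]],[[0.354,-0.515,0.0],[0,0,-0.139]],[[0.354,-0.515,0.0],[0,0,-0.139]]]' 0.6
python3 - <<'E'
from h import *
p=camera_params('wrist');im,D=get_image('wrist')
hsv=cv2.cvtColor(im,cv2.COLOR_RGB2HSV)
m=((hsv[...,1]<50)&(hsv[...,2]>100)).astype(np.uint8);u,v=proj(p,np.array([.483,-.181,.019]));print(u,v)
M=np.zeros_like(m);u,v=int(u),int(v);M[v-35:v+35,u-35:u+35]=m[v-35:v+35,u-35:u+35]
cs,_=cv2.findContours(M,0,1);c=max(cs,key=cv2.contourArea)
pts=np.array([onz(p,a,b,.019)[:2] for a,b in c[:,0]],np.float32)*1000
print(cv2.minAreaRect(pts));rel([.483,-.181,.006],down(25))
save('w3.png',cv2.resize(im[v-60:v+60,u-60:u+60],(480,480)))
E
```

```text
time_s: 6.6
position: [0.4839, -0.1798, 0.1894]
tool_rot: [[-0.905, -0.425, -0.001], [-0.425, 0.905, 0.001], [0.0, 0.001, -1.0]]
ft_force: [-0.4, 0.3, 0.2]
grip_width: 0.0511
gripper_force: 0.0
251.6286289609423 169.04004327500584
((481.7543640136719, -182.80108642578125), (31.42326545715332, 21.604999542236328), 24.383739471435547)
shift [ 0.0026 -0.0016  0.3669] turn [ 0.0002 -0.0001  0.0008] mm 183.0
```

View pics/w3.png

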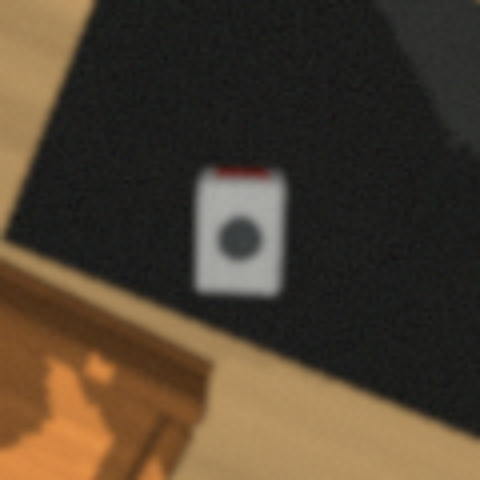

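The crop shows quoin B aligned with the tool at (240,235), so I grasp it.

```bash
python3 -m handwheel '[[[0.003,-0.004,0.1],[0,0,0]],[[0.003,-0.004,0.2],[0,0,0]],[[0.003,-0.004,0.28],[0,0,0]],[[0.003,-0.004,0.33],[0,0,0]],[[0.003,-0.004,0.355],[0,0,0]],[[0.003,-0.004,0.366],[0,0,0]],[[0.003,-0.004,0.366],[0,0,0]],[[0.003,-0.004,0.366],[0,0,0]]]' 0.6 40
python3 -m handwheel '[[[0,0,0],[0,0,0]],[[0,0,0],[0,0,0]],[[0,0,0],[0,0,0]],[[0,0,0],[0,0,0]],[[0,0,0],[0,0,0]],[[0,0,-0.1],[0,0,0]],[[0,0,-0.2],[0,0,0]],[[0,0,-0.3],[0,0,0]],[[0,0,-0.34],[0,0,0]],[[0,0,-0.34],[0,0,0]]]' 0 40
python3 - <<'E'
from h import *
rel([.659,.091,.176],down(0))
E
```

```text
time_s: 7.45
position: [0.4834, -0.1834, 0.0075]
tool_rot: [[-0.906, -0.424, 0.001], [-0.424, 0.906, -0.001], [-0.001, -0.001, -1.0]]
ft_force: [-0.2, -0.8, 0.0]
grip_width: 0.051
gripper_force: 0.0
time_s: 8.45
position: [0.4838, -0.1841, 0.1801]
tool_rot: [[-0.906, -0.423, 0.006], [-0.423, 0.906, -0.004], [-0.004, -0.006, -1.0]]
ft_force: [-0.3, 0.3, -1.6]
grip_width: 0.0209
gripper_force: 39.4
shift [-0.5503  0.3504  0.0082] turn [-0.0016  0.0015  0.1391] mm 326.0
```

```bash
python3 -m handwheel '[[[-0.434,0.424,0],[0,0,0.139]],[[-0.434,0.424,0],[0,0,0.139]],[[-0.434,0.424,0],[0,0,0.139]],[[-0.55,0.351,0.0],[0,0,0.139]],[[-0.55,0.351,0.0],[0,0,0.139]],[[-0.55,0.351,0.0],[0,0,0.139]],[[-0.55,0.351,0.0],[0,0,0.139]],[[-0.55,0.351,0.0],[0,0,0.139]],[[-0.55,0.351,0.0],[0,0,0.139]],[[-0.55,0.351,0.0],[0,0,0.139]]]'
python3 - <<'E'
from h import *
p=camera_params('wrist');im,D=get_image('wrist');save('w4.png',im)
rel([.659,.091,.065],down(0))
E
```

```text
time_s: 9.45
position: [0.657, 0.091, 0.176]
tool_rot: [[-1.0, 0.001, -0.002], [0.001, 1.0, -0.0], [0.002, -0.0, -1.0]]
ft_force: [0.0, 0.1, -1.7]
grip_width: 0.021
gripper_force: 39.5
shift [-0.004   0.0005  0.2229] turn [-0.0001 -0.0004 -0.0004] mm 111.0
```

View pics/w4.png

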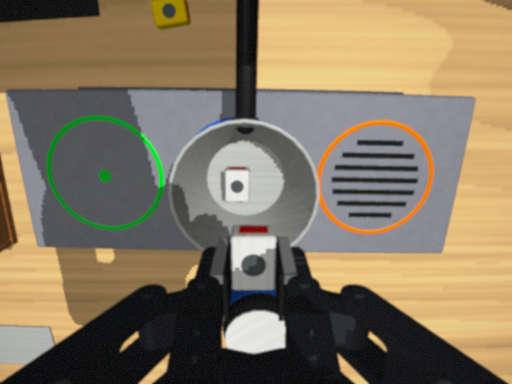

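Quoin A lies in the pan at (236,185) and B is held above it. Releasing B.

```bash
python3 -m handwheel '[[[-0.004,0.003,0.08],[0,0,0]],[[-0.004,0.003,0.15],[0,0,0]],[[-0.004,0.003,0.2],[0,0,0]],[[-0.004,0.003,0.22],[0,0,0]],[[-0.004,0.003,0.22],[0,0,0]],[[-0.004,0.003,0.22],[0,0,0]]]'
python3 -m handwheel '[[[0,0,0],[0,0,0]],[[0,0,0],[0,0,0]],[[0,0,0],[0,0,0]],[[0,0,-0.1],[0,0,0]],[[0,0,-0.2],[0,0,0]],[[0.1,0,-0.25],[0,0,0]],[[0.178,0,-0.25],[0,0,0]],[[0.178,0,-0.25],[0,0,0]],[[0.178,0,-0.25],[0,0,0]]]' 0.45
python3 - <<'E'
from h import *
p=camera_params('wrist');im,D=get_image('wrist');save('w5.png',im)
t,D=get_image('top');save('t5.png',t)
rel([.573,.086,.053],down(-2))
E
```

```text
time_s: 10.1
position: [0.6604, 0.0929, 0.0685]
tool_rot: [[-1.0, 0.0, 0.002], [0.0, 1.0, -0.0], [-0.002, -0.0, -1.0]]
ft_force: [-0.9, -0.8, -0.2]
grip_width: 0.0207
gripper_force: 39.5
time_s: 11.0
position: [0.5704, 0.0935, 0.1928]
tool_rot: [[-1.0, -0.0, 0.002], [-0.0, 1.0, -0.0], [-0.002, -0.0, -1.0]]
ft_force: [1.3, 0.6, -0.9]
grip_width: 0.0383
gripper_force: 0.0
shift [-0.0021 -0.0145  0.2782] turn [-0.      0.0004  0.0111] mm 139.0
```

View pics/t5.png

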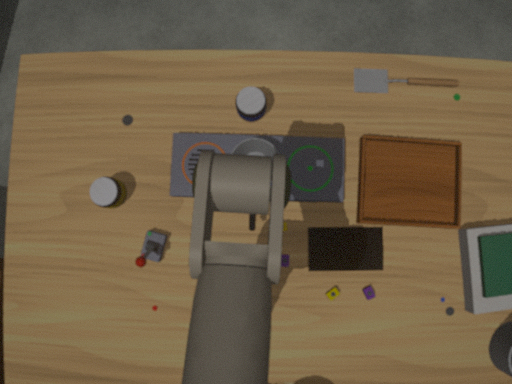

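The top view shows one quoin now lying on the plate by the green circle, at (319,163). I'll move over it and look.

```bash
python3 - <<'E'
from h import *
p=camera_params('top');print(onz(p,319.5,163,.046))
rel([.655,-.06,.2],down(0))
E
python3 -m handwheel '[[[-0.16,-0.3,-0.02],[0,0,0]],[[-0.16,-0.3,-0.02],[0,0,0]],[[-0.16,-0.3,-0.02],[0,0,0]],[[-0.16,-0.3,-0.02],[0,0,0]],[[-0.16,-0.3,-0.02],[0,0,0]],[[-0.16,-0.3,-0.02],[0,0,0]],[[-0.16,-0.3,-0.02],[0,0,0]]]' 0.6
python3 - <<'E'
from h import *
p=camera_params('wrist');im,D=get_image('wrist');save('w6.png',im);np.savez('w6.npz',im=im,D=D)
hsv=cv2.cvtColor(im,cv2.COLOR_RGB2HSV)
m=((hsv[...,1]<50)&(hsv[...,2]>150)).astype(np.uint8)
cs,_=cv2.findContours(m,0,1)
for c in cs:
    if 100<cv2.contourArea(c):
        pts=np.array([onz(p,a,b,.046)[:2] for a,b in c[:,0]],np.float32)*1000
        print(cv2.minAreaRect(c)[0],cv2.minAreaRect(pts))
E
```

```text
[ 0.6670043  -0.07174607  0.046     ]
shift [-0.1665 -0.3065 -0.0155] turn [-0.      0.0004  0.    ] mm 174.0
time_s: 11.8
position: [0.6508, -0.0555, 0.2017]
tool_rot: [[-1.0, -0.001, -0.0], [-0.001, 1.0, 0.0], [0.0, 0.0, -1.0]]
ft_force: [-0.7, 0.2, 0.1]
grip_width: 0.0514
gripper_force: 0.0
(376.0, 380.5) ((923.7282104492188, 103.20396423339844), (40.40266799926758, 8.763428688049316), 88.21476745605469)
(128.0, 380.5) ((923.976806640625, -215.46141052246094), (8.777982711791992, 45.834537506103516), 1.89402174949646)
(284.677734375, 217.55967712402344) ((697.5147705078125, -20.729686737060547), (126.01824188232422, 55.53397750854492), 89.02731323242188)
(255.5771484375, 175.57289123535156) ((654.0715942382812, -52.494083404541016), (97.49148559570312, 90.60450744628906), 75.89928436279297)
(207.44830322265625, 171.84417724609375) ((652.0987548828125, -100.76335144042969), (37.56098556518555, 118.59848022460938), 84.93699645996094)
(418.75885009765625, 173.59674072265625) ((659.4661254882812, 110.4655990600586), (157.3665008544922, 148.59585571289062), 1.7613916397094727)
(398.4729919433594, 110.66216278076172) ((589.3243408203125, 80.91270446777344), (13.838752746582031, 19.8131103515625), 87.35984802246094)
(331.4227600097656, 125.25482940673828) ((604.2750854492188, 18.274024963378906), (45.23761749267578, 87.40042114257812), 45.963050842285156)
```

View pics/w6.png

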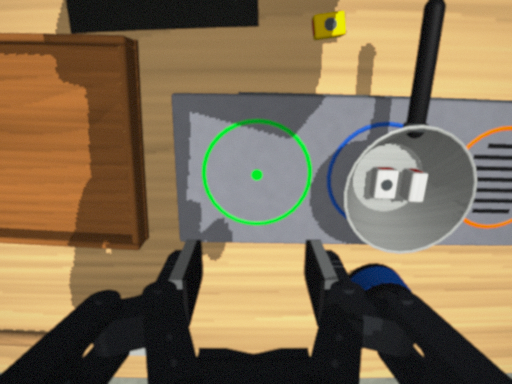

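The view shows both quoins in the pan, at (386,184) and (412,185); the "quoin" near green was a patch of light. I'll remeasure the pan.

```bash
python3 - <<'E'
from h import *
p=camera_params('wrist')
im=np.load('w6.npz')['im']
for z,l in((.076,[(431,20),(420,110)]),(.085,[(346,190),(476,185),(410,126),(405,250)])): print([onz(p,u,v,z).round(4)[:2] for u,v in l])
c=[onz(p,u,v,.085)[:2] for u,v in [(346,190),(476,185),(417,126),(405,250),(460,145),(365,233),(450,232)]]
A=np.c_[2*np.array(c),np.ones(7)];s=np.linalg.lstsq(A,(np.array(c)**2).sum(1),rcond=None)[0];print('rim',s[:2],np.sqrt(s[2]+s[:2]@s[:2]))
rel([.573,.086,.16],down(-2));rel([.573,.086,.053],down(-2))
E
```

```text
[array([0.5172, 0.0846]), array([0.5864, 0.0858])]
[array([0.6544, 0.0263]), array([0.6496, 0.1426]), array([0.5988, 0.0747]), array([0.7135, 0.0879])]
rim [0.65614394 0.08509724] 0.05700870708402202
shift [0.1549 0.283  0.0838] turn [ 0.0001 -0.      0.0116] mm 166.0
shift [0.1549 0.283  0.2978] turn [ 0.0001 -0.      0.0116] mm 219.0
```

```bash
python3 -m handwheel '[[[0.155,0.283,0.06],[0,0,0]],[[0.155,0.283,0.06],[0,0,0]],[[0.155,0.283,0.06],[0,0,0]],[[0.155,0.283,0.06],[0,0,0]],[[0.155,0.283,0.12],[0,0,0]],[[0.155,0.283,0.2],[0,0,0]],[[0.155,0.283,0.27],[0,0,0]],[[0.155,0.283,0.297],[0,0,0]],[[0.155,0.283,0.297],[0,0,0]],[[0.155,0.283,0.297],[0,0,0]]]' 0.5
python3 -m handwheel '[[[0,0,0],[0,0,0]],[[0,0,0],[0,0,0]],[[0,0,0],[0,0,0]],[[0,0,0],[0,0,0]],[[0,0,0],[0,0,0]]]' 0 30
python3 - <<'E'
from h import *
p=camera_params('wrist');im,D=get_image('wrist');save('w7.png',im)
rel([.573,.086,.053],down(0))
E
```

```text
time_s: 12.85
position: [0.5738, 0.085, 0.0542]
tool_rot: [[-1.0, -0.001, 0.001], [-0.001, 1.0, -0.0], [-0.001, -0.0, -1.0]]
ft_force: [0.3, -0.7, -0.2]
grip_width: 0.0431
gripper_force: 0.0
time_s: 13.35
position: [0.5734, 0.0848, 0.054]
tool_rot: [[-1.0, -0.0, 0.001], [-0.0, 1.0, -0.0], [-0.001, -0.0, -1.0]]
ft_force: [-0.6, -0.8, 6.0]
grip_width: 0.0149
gripper_force: 29.4
shift [0.0007 0.0025 0.0018] turn [-0.0001  0.0002  0.0001] mm 1.0
```

View pics/w7.png

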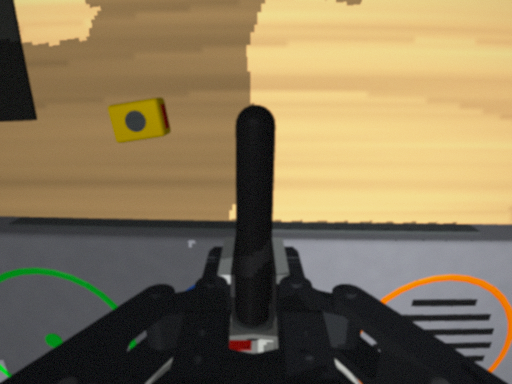

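The handle is gripped at (255,290). Sliding to orange.

```bash
python3 -m handwheel '[[[0,0.015,0],[0,0,0]],[[0,0.045,0],[0,0,0]],[[0,0.08,0],[0,0,0]],[[-0.003,0.12,0],[0,0,0]],[[-0.006,0.16,0],[0,0,0]],[[-0.006,0.2,0],[0,0,0]],[[-0.006,0.23,0],[0,0,0]],[[-0.006,0.248,0],[0,0,0]],[[-0.006,0.254,0],[0,0,0]],[[-0.006,0.254,0],[0,0,0]]]'
python3 -m handwheel '[[[0,0,0],[0,0,0]],[[0,0,0],[0,0,0]],[[0,0,0],[0,0,0]],[[0,0,-0.1],[0,0,0]],[[0,0,-0.2],[0,0,0]],[[0.1,0,-0.3],[0,0,0]],[[0.16,0,-0.3],[0,0,0]],[[0.2,0,-0.3],[0,0,0]],[[0.2,0,-0.3],[0,0,0]]]' 0.5
python3 - <<'E'
from h import *
p=camera_params('wrist');im,D=get_image('wrist');save('w8.png',cv2.resize(im,(800,600)))
print(observe()['position'],[proj(p,np.array(X)) for X in([.66,.212,.03],[.425,.343,.09],[.5,.212,.074])])
E
```

```text
time_s: 14.4
position: [0.5763, 0.2124, 0.0536]
tool_rot: [[-1.0, -0.001, 0.0], [-0.001, 1.0, 0.0], [-0.0, 0.0, -1.0]]
ft_force: [0.5, -0.9, 5.3]
grip_width: 0.0149
gripper_force: 29.5
time_s: 15.3
position: [0.474, 0.2121, 0.2042]
tool_rot: [[-1.0, -0.001, 0.0], [-0.001, 1.0, 0.0], [-0.0, 0.0, -1.0]]
ft_force: [0.4, -0.3, -0.3]
grip_width: 0.0427
gripper_force: 0.0
[0.47563462 0.21200601 0.20378472] [array([252.29659049, 316.51498917]), array([411.9830739 , 129.72590055]), array([252.22591045, 208.22528835])]
```

View pics/w8.png

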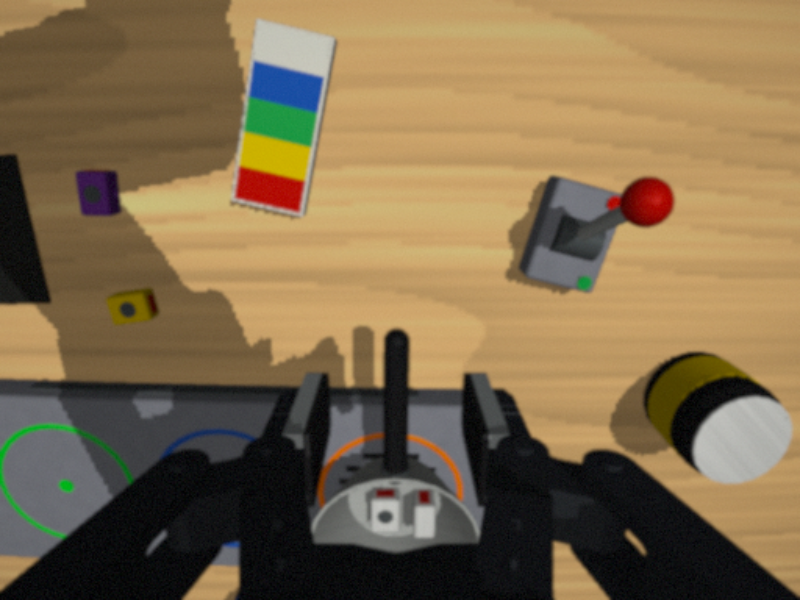

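Both quoins are in the pan over orange (pan floor near (405,500)). The lever ball is at (647,201), its red dot at (613,202) and green dot at (584,284). Measuring the lever and the pan.

```bash
python3 - <<'E'
from h import *
p=camera_params('wrist');f=.64
c=[onz(p,u*f,v*f,.025)[:2] for u,v in((550,177),(622,198),(595,292),(520,270))]
r,g=onz(p,613*f,202*f,.025),onz(p,584*f,284*f,.025);d=(g-r)[:2]
print('blk',np.round(c,4),np.mean(c,0),'edges',np.degrees(np.arctan2(*((c[3]-c[0])[::-1]))),np.degrees(np.arctan2(*((c[2]-c[1])[::-1]))),'rg',r,g,np.degrees(np.arctan2(d[1],d[0])))
print('ball',onz(p,647*f,201*f,.092))
im,D=get_image('top');q=camera_params('top');np.savez('t9.npz',im=im)
h=cv2.cvtColor(im,cv2.COLOR_RGB2HSV);m=(h[...,0]>=5)&(h[...,0]<=20)&(h[...,1]>90)
u,v=proj(q,np.array([.66,.212,.03])).astype(int);print(u,v)
save('t9.png',cv2.resize(im[v-50:v+70,u-70:u+70],(700,600),interpolation=2))
print('pan tip',onz(p,397*f,335*f,.074))
E
```

```text
blk [[0.4185 0.3119]
 [0.4315 0.3607]
 [0.4959 0.3507]
 [0.4803 0.2972]] [0.45653511 0.33012909] edges -13.40332985565747 -8.825498600905386 rg [0.43414582 0.35505701 0.025     ] [0.49010769 0.34230523 0.025     ] -12.836556693631596
ball [0.42549502 0.34323832 0.092     ]
203 164
pan tip [0.50764141 0.21357121 0.074     ]
```

View pics/t9.png

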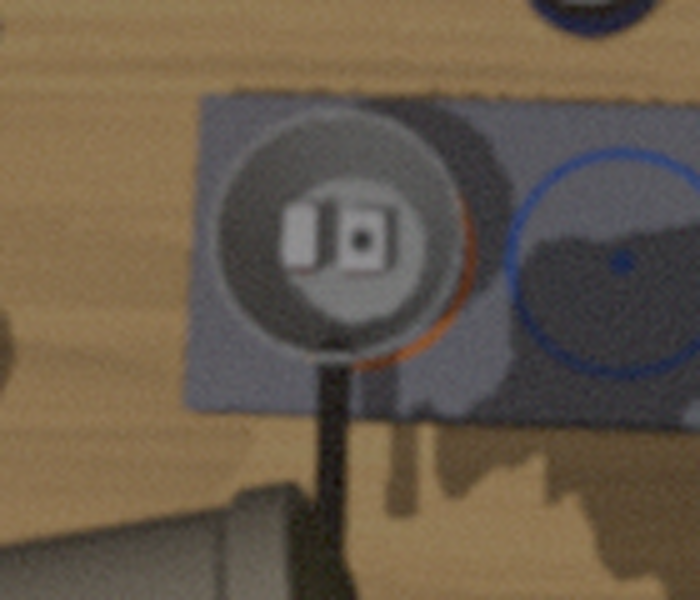

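```bash
python3 - <<'E'
from h import *
q=camera_params('top');print('pan',onz(q,201.4,161.2,.085),'blue',onz(q,257.2,166.4,.03))
print(observe()['q'])
print('yel can',onz(q,165*.64,300*.64,.07))
for a in(78,-102): rel([.4255,.343,.17],down(a))
E
```

```text
pan [0.66058782 0.20967694 0.085     ] blue [0.65829634 0.07966    0.03      ]
[ 1.09498883e+01  2.02593905e+01  8.16366326e+01  3.85905061e-03
  7.80872517e+01 -7.90661986e+01]
yel can [0.58534388 0.44290633 0.07      ]
shift [0.102  0.2622 0.0667] turn [-0.000e+00  1.000e-04 -4.332e-01] mm 144.0
shift [0.102  0.2622 0.0667] turn [1.000e-04 0.000e+00 5.668e-01] mm 144.0
```

```bash
python3 -m handwheel '[[[0.102,0.262,0],[0,0,-0.433]],[[0.102,0.262,0],[0,0,-0.433]],[[0.102,0.262,0],[0,0,-0.433]],[[0.102,0.262,0],[0,0,-0.433]],[[0.102,0.262,0],[0,0,-0.433]],[[0.102,0.262,0],[0,0,-0.433]],[[0.102,0.262,0],[0,0,-0.433]],[[0.102,0.262,0],[0,0,-0.433]],[[0.102,0.262,0.04],[0,0,-0.433]],[[0.102,0.262,0.06],[0,0,-0.433]]]' 0.6
python3 - <<'E'
from h import *
p=camera_params('wrist');im,D=get_image('wrist');np.savez('w10.npz',im=im)
h=cv2.cvtColor(im,cv2.COLOR_RGB2HSV)
m=(((h[...,0]<8)|(h[...,0]>172))&(h[...,1]>150)&(h[...,2]>70)).astype(np.uint8)
for c in cv2.findContours(m,0,1)[0]:
    if cv2.contourArea(c)>100:
        (u,v),r=cv2.minEnclosingCircle(c);print(u,v,r,onz(p,u,v,.092))
rel([.4255,.343,.078],down(78))
E
```

```text
time_s: 16.4
position: [0.4258, 0.3427, 0.1713]
tool_rot: [[-0.208, -0.978, -0.002], [-0.978, 0.208, -0.001], [0.001, 0.002, -1.0]]
ft_force: [-0.0, -1.4, 0.1]
grip_width: 0.0515
gripper_force: 0.0
254.6269073486328 199.20558166503906 16.471227645874023 [0.42410613 0.34270508 0.092     ]
373.0 133.0 6.708303928375244 [0.33189081 0.31163606 0.092     ]
shift [-0.0018 -0.0011  0.1843] turn [ 0.0012 -0.001  -0.0011] mm 92.0
```

```bash
python3 -m handwheel '[[[0,0,0.08],[0,0,0]],[[0,0,0.15],[0,0,0]],[[0,0,0.184],[0,0,0]],[[0,0,0.184],[0,0,0]],[[0,-0.03,0.184],[0,0,0]],[[0,-0.06,0.184],[0,0,0]],[[0,-0.09,0.184],[0,0,0]],[[0,-0.12,0.184],[0,0,0]],[[0,-0.14,0.184],[0,0,0]],[[0,-0.155,0.184],[0,0,0]]]'
python3 -m handwheel '[[[0,-0.008,0],[0,0,0]],[[0,-0.014,0],[0,0,0]],[[0,-0.02,0],[0,0,0]],[[0,-0.02,0],[0,0,0]]]'
```

```text
time_s: 17.45
position: [0.5023, 0.3262, 0.0815]
tool_rot: [[-0.21, -0.978, 0.0], [-0.978, 0.21, 0.0], [-0.0, -0.0, -1.0]]
ft_force: [-1.2, 0.4, -0.4]
grip_width: 0.0514
gripper_force: 0.5
time_s: 17.85
position: [0.5076, 0.3252, 0.0809]
tool_rot: [[-0.208, -0.978, -0.007], [-0.978, 0.208, -0.0], [0.002, 0.007, -1.0]]
ft_force: [-12.7, 2.1, 3.7]
grip_width: 0.0514
gripper_force: 6.2
```

```bash
python3 - <<'E'
from h import *
p=camera_params('wrist');im,D=get_image('wrist')
h=cv2.cvtColor(im,cv2.COLOR_RGB2HSV)
m=(((h[...,0]<8)|(h[...,0]>172))&(h[...,1]>150)&(h[...,2]>70)).astype(np.uint8)
for c in cv2.findContours(m,0,1)[0]:
    if cv2.contourArea(c)>100:
        (u,v),r=cv2.minEnclosingCircle(c);print(u,v,r,onz(p,u,v,.092))
E
for i in 1 2 3 4; do python3 -m handwheel '[[[0,0.005,0],[0,0,0]],[[0,0.005,0],[0,0,0]],[[0,0.005,0],[0,0,0]],[[0,0.005,0],[0,0,0]],[[0,0.005,0],[0,0,0]],[[0,0.005,0],[0,0,0]],[[0,0.005,0],[0,0,0]],[[0,0.005,0],[0,0,0]],[[0,0.005,0],[0,0,0]],[[0,0.005,0],[0,0,0]]]' | grep -E 'time|ft_|pos'; done
```

```text
281.5842590332031 256.2359619140625 26.592182159423828 [0.4934744  0.32448353 0.092     ]
365.6551818847656 230.1724090576172 6.7065205574035645 [0.45283012 0.3195335  0.092     ]
time_s: 18.9
position: [0.5073, 0.3253, 0.0812]
ft_force: [-6.1, 0.7, 1.1]
time_s: 19.9
position: [0.5059, 0.3256, 0.0814]
ft_force: [0.6, 1.0, 0.1]
time_s: 20.9
position: [0.5034, 0.3261, 0.0813]
ft_force: [-0.5, 1.2, 0.3]
time_s: 21.9
position: [0.501, 0.3267, 0.0813]
ft_force: [0.6, -0.9, -0.1]
```

```bash
python3 - <<'E'
from h import *
im,D=get_image('top');q=camera_params('top')
a=np.load('t9.npz')['im'];save('t11.png',np.hstack([cv2.resize(x[114:234,133:273],(400,343)) for x in(a,im)]))
E
```

```text
(no output)
```

View pics/t11.png

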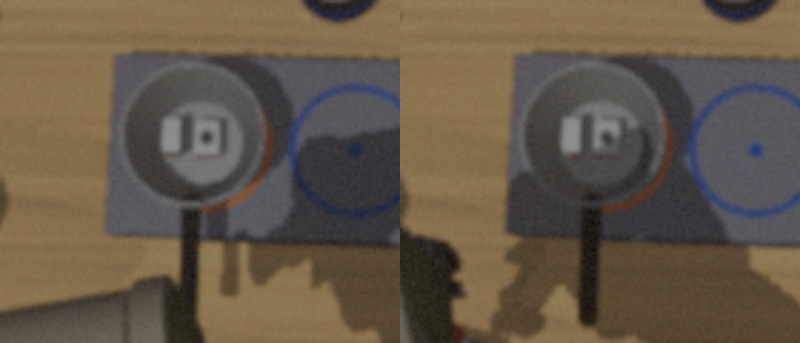

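Left and right panels match: the pan is still on orange with both quoins, at about (595,135). Switching off.

```bash
python3 -m handwheel '[[[0,0.03,0],[0,0,0]],[[0,0.06,0],[0,0,0]],[[0,0.09,0],[0,0,0]],[[0,0.12,0],[0,0,0]],[[0,0.14,0],[0,0,0]],[[0,0.155,0],[0,0,0]],[[0,0.165,0],[0,0,0]],[[0,0.173,0],[0,0,0]],[[0,0.18,0],[0,0,0]],[[0,0.184,0],[0,0,0]]]'
python3 -m handwheel '[[[0,0.003,0],[0,0,0]],[[0,0.003,0],[0,0,0]],[[0,-0.02,0],[0,0,0]],[[0,-0.02,-0.1],[0,0,0]],[[0,-0.02,-0.2],[0,0,0]],[[0,-0.02,-0.2],[0,0,0]]]'
python3 - <<'E'
from h import *
p=camera_params('wrist');im,D=get_image('wrist')
h=cv2.cvtColor(im,cv2.COLOR_RGB2HSV)
m=(((h[...,0]<8)|(h[...,0]>172))&(h[...,1]>150)&(h[...,2]>70)).astype(np.uint8)
for c in cv2.findContours(m,0,1)[0]:
    if cv2.contourArea(c)>100:
        (u,v),r=cv2.minEnclosingCircle(c);print(u,v,r,onz(p,u,v,.092))
rel([.576,.2115,.18],down(0))
E
```

```text
time_s: 22.95
position: [0.4109, 0.3459, 0.0813]
tool_rot: [[-0.209, -0.978, -0.0], [-0.978, 0.209, -0.0], [0.0, 0.0, -1.0]]
ft_force: [0.9, -0.3, -1.0]
grip_width: 0.0514
gripper_force: 0.5
time_s: 23.55
position: [0.4239, 0.3448, 0.1877]
tool_rot: [[-0.209, -0.978, 0.011], [-0.978, 0.209, 0.006], [-0.008, -0.01, -1.0]]
ft_force: [0.1, 0.5, -0.2]
grip_width: 0.0515
gripper_force: 0.0
256.629638671875 188.8370361328125 15.41439437866211 [0.42123689 0.34286815 0.092     ]
368.0 127.5 6.265082359313965 [0.32938074 0.31270034 0.092     ]
shift [ 0.1954 -0.3553  0.0099] turn [-0.0005  0.0024  0.4329] mm 202.0
```

Lever is off again. Before carrying the loaded pan, I test in the air that the tipping pose (tool rolled 115° about its x) is reachable.

```bash
python3 - <<'E'
from h import *
rel([.53,-.0,.33],down(0))
E
```

```text
shift [ 0.627  -0.3554 -0.292 ] turn [-0.0005  0.0024  0.4329] mm 388.0
```

```bash
python3 -m handwheel '[[[0.627,-0.355,-0.292],[0,0,0.433]],[[0.627,-0.355,-0.292],[0,0,0.433]],[[0.627,-0.355,-0.292],[0,0,0.433]],[[0.627,-0.355,-0.292],[0,0,0.433]],[[0.627,-0.355,-0.292],[0,0,0.433]],[[0.627,-0.355,-0.292],[0,0,0.433]],[[0.627,-0.355,-0.292],[0,0,0.433]],[[0.627,-0.355,-0.292],[0,0,0.433]],[[0.627,-0.355,-0.292],[0,0,0.433]],[[0.627,-0.355,-0.292],[0,0,0.433]]]' 0.5
python3 -m handwheel '[[[0,0,0],[0.3,0,0]],[[0,-0.1,0],[0.3,0,0]],[[0,-0.2,0],[0.3,0,0]],[[0,-0.3,0],[0.3,0,0]],[[0,-0.4,0],[0.3,0,0]],[[0,-0.5,0],[0.64,0,0]],[[0,-0.6,0.1],[0.64,0,0]],[[0,-0.6,0.1],[0.64,0,0]],[[0,-0.6,0.1],[0.64,0,0]],[[0,-0.6,0.1],[0.64,0,0]]]'
python3 -c "
from h import *
print(observe()['q'].round(1))"
```

```text
time_s: 24.6
position: [0.5293, -0.0012, 0.3261]
tool_rot: [[-1.0, 0.004, -0.002], [0.004, 1.0, 0.001], [0.002, 0.001, -1.0]]
ft_force: [-0.3, 0.1, 0.6]
grip_width: 0.0425
gripper_force: 0.0
time_s: 25.6
position: [0.5478, -0.2758, 0.2952]
tool_rot: [[-0.997, -0.006, -0.072], [0.069, 0.237, -0.969], [0.023, -0.971, -0.236]]
ft_force: [0.3, -0.1, 0.3]
grip_width: 0.0429
gripper_force: 0.0
[-14.6  30.8  82.9 -81.3  75.2 -70. ]
```

Rolling that way stops at q4 = -81° (tool about 76° from vertical). I'll therefore regrasp at green with the tool pre-tilted 45° the other way, which gives about 120° of total tip. First, slide the pan to green with the tool down.

```bash
python3 -m handwheel '[[[0,0.3,-0.1],[-0.2,0,0]],[[0,0.3,-0.1],[-0.424,0,0]],[[0,0.3,-0.1],[-0.424,0,0]],[[0,0.3,-0.1],[-0.424,0,0]],[[0,0.3,-0.1],[-0.424,0,0]],[[0,0.3,-0.1],[-0.424,0,0]],[[0,0.3,-0.1],[-0.424,0,0]],[[0,0.3,-0.1],[-0.424,0,0]],[[0,0.3,-0.1],[-0.424,0,0]],[[0,0.3,-0.1],[-0.424,0,0]]]' 0.5
python3 - <<'E'
from h import *
rel([.576,.2115,.2],down(0))
im,D=get_image('top')
a=np.load('t9.npz')['im'];save('t12.png',np.hstack([cv2.resize(x[104:254,123:363],(390,244)) for x in(a,im)]))
E
```

```text
time_s: 26.6
position: [0.5521, -0.1948, 0.164]
tool_rot: [[-0.998, 0.067, -0.013], [0.067, 0.998, 0.001], [0.013, 0.0, -1.0]]
ft_force: [-0.2, 0.0, 0.3]
grip_width: 0.0429
gripper_force: 0.0
shift [ 0.0078  0.814  -0.0718] turn [ 0.0002 -0.0041 -0.0213] mm 408.0
```

View pics/t12.png

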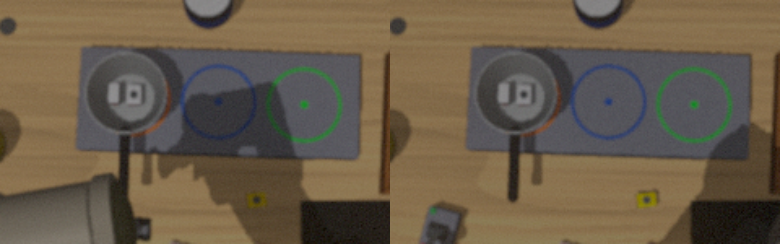

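The pan is unchanged on orange, at (514,95) in the right panel, and both quoins are inside.

```bash
python3 -m handwheel '[[[0.008,0.814,-0.072],[0,-0.004,-0.021]],[[0.008,0.814,-0.072],[0,-0.004,-0.021]],[[0.008,0.814,-0.072],[0,-0.004,-0.021]],[[0.008,0.814,-0.072],[0,-0.004,-0.021]],[[0.008,0.814,-0.072],[0,-0.004,-0.021]],[[0.008,0.814,-0.072],[0,-0.004,-0.021]],[[0.008,0.814,-0.072],[0,-0.004,-0.021]],[[0.008,0.814,-0.072],[0,-0.004,-0.021]],[[0.008,0.814,-0.072],[0,-0.004,-0.021]],[[0.008,0.814,-0.072],[0,-0.004,-0.021]]]'
python3 -c "
from h import *
rel([.576,.2115,.054],down(0))"
```

```text
time_s: 27.65
position: [0.5753, 0.216, 0.1992]
tool_rot: [[-1.0, -0.004, -0.0], [-0.004, 1.0, -0.004], [0.0, -0.004, -1.0]]
ft_force: [0.4, 0.2, -0.1]
grip_width: 0.0423
gripper_force: 0.0
shift [-0.0014 -0.0079  0.2904] turn [-0.0012 -0.      0.0013] mm 145.0
```

```bash
python3 -m handwheel '[[[-0.001,-0.008,0.09],[0,0,0]],[[-0.001,-0.008,0.18],[0,0,0]],[[-0.001,-0.008,0.25],[0,0,0]],[[-0.001,-0.008,0.28],[0,0,0]],[[-0.001,-0.008,0.29],[0,0,0]],[[-0.001,-0.008,0.29],[0,0,0]]]'
python3 -m handwheel '[[[0,0,0],[0,0,0]],[[0,0,0],[0,0,0]],[[0,0,0],[0,0,0]],[[0,0,0],[0,0,0]],[[0,0,0],[0,0,0]]]' 0 30
python3 -m handwheel '[[[0,-0.015,0],[0,0,0]],[[0,-0.045,0],[0,0,0]],[[0.001,-0.09,0],[0,0,0]],[[0.002,-0.14,0],[0,0,0]],[[0.003,-0.19,0],[0,0,0]],[[0.004,-0.24,0],[0,0,0]],[[0.005,-0.29,0],[0,0,0]],[[0.006,-0.34,0],[0,0,0]],[[0.007,-0.39,0],[0,0,0]],[[0.008,-0.43,0],[0,0,0]]]'
python3 -c "
from h import *
rel([.572,-.0485,.054])"
```

```text
time_s: 28.25
position: [0.5768, 0.2084, 0.0547]
tool_rot: [[-1.0, 0.002, -0.0], [0.002, 1.0, -0.003], [0.0, -0.003, -1.0]]
ft_force: [-0.4, -0.3, -0.1]
grip_width: 0.043
gripper_force: 0.0
time_s: 28.75
position: [0.5771, 0.2093, 0.0557]
tool_rot: [[-1.0, 0.002, 0.001], [0.002, 1.0, -0.001], [-0.001, -0.001, -1.0]]
ft_force: [-3.6, -0.1, 5.8]
grip_width: 0.015
gripper_force: 29.5
time_s: 29.75
position: [0.5726, -0.0073, 0.0557]
tool_rot: [[-1.0, 0.002, 0.001], [0.002, 1.0, -0.001], [-0.001, -0.001, -1.0]]
ft_force: [0.2, 4.0, 4.1]
grip_width: 0.0148
gripper_force: 29.9
shift [ 0.001  -0.0823  0.0034] turn [0. 0. 0.] mm 41.0
```

```bash
python3 -m handwheel '[[[0,-0.03,0],[0,0,0]],[[0.001,-0.055,0],[0,0,0]],[[0.001,-0.075,0],[0,0,0]],[[0.001,-0.089,0],[0,0,0]],[[0.001,-0.089,0],[0,0,0]],[[0.001,-0.089,0],[0,0,0]]]'
python3 -m handwheel '[[[0,0,0],[0,0,0]],[[0,0,0],[0,0,0]],[[0,0,0],[0,0,0]],[[0,0,-0.1],[0,0,0]],[[0,0,-0.2],[0,0,0]],[[0.1,0,-0.3],[0,0,0]],[[0.2,0,-0.35],[0,0,0]],[[0.28,0,-0.4],[0,0,0]],[[0.28,0,-0.4],[0,0,0]],[[0.28,0,-0.4],[0,0,0]]]' 0.5
python3 - <<'E'
from h import *
q=camera_params('top');im,D=get_image('top');np.savez('t13.npz',im=im)
u,v=proj(q,np.array([.656,-.05,.03])).astype(int);print(u,v)
a=cv2.resize(im[v-40:v+60,u-60:u+60],(360,300),interpolation=2)
p=camera_params('wrist');w,_=get_image('wrist');np.savez('w13.npz',im=w);save('tw13.png',np.hstack([a,cv2.resize(w,(400,300))]))
print(proj(p,np.array([.656,-.05,.03])))
E
```

```text
time_s: 30.35
position: [0.572, -0.051, 0.0556]
tool_rot: [[-1.0, 0.002, 0.0], [0.002, 1.0, -0.003], [-0.0, -0.003, -1.0]]
ft_force: [-0.8, -0.8, 6.1]
grip_width: 0.0149
gripper_force: 29.3
time_s: 31.35
position: [0.4307, -0.0497, 0.2573]
tool_rot: [[-1.0, 0.002, 0.003], [0.002, 1.0, -0.003], [-0.003, -0.003, -1.0]]
ft_force: [0.2, -0.2, -0.1]
grip_width: 0.0427
gripper_force: 0.0
309 168
[253.35239151 313.05228117]
```

View pics/tw13.png

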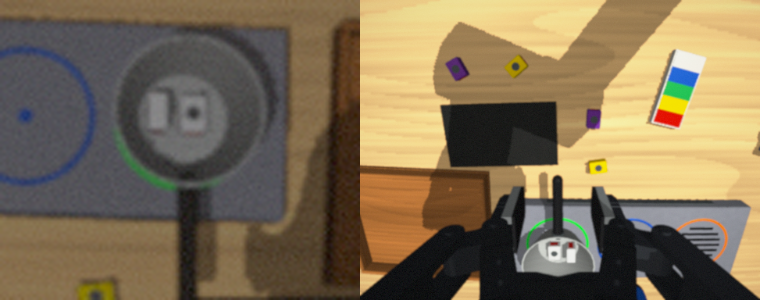

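The pan is at rim centre (192,108) in the left panel, over the green ring, with both quoins inside. Now the tilted approach.

```bash
cat >> h.py <<'E'
def tilt(deg,yaw=0):
    from scipy.spatial.transform import Rotation as Ro
    return Ro.from_euler('x',deg,degrees=True).as_matrix()@down(yaw)
def grasp(G,R,back=0): return np.array(G)-R[:,2]*back+R[:,2]*grasp_offset
E
python3 - <<'E'
from h import *
q=camera_params('top');
print('pan',onz(q,313,164,.085),'handle',onz(q,249+189/3,128+195/3,.074),onz(q,249+188/3,128+290/3,.074))
R=tilt(45);G=[.570,-.0495,.074]
rel(grasp(G,R,.13),R);rel(grasp(G,R),R);print(grasp(G,R,.13))
E
```

```text
pan [ 0.65826963 -0.05130284  0.085     ] handle [ 0.59126788 -0.05065728  0.074     ] [ 0.51720646 -0.05052238  0.074     ]
shift [-0.2756 -0.1558  0.2055] turn [-0.2506  0.0005 -0.0005] mm 188.0
shift [-0.2751  0.0284  0.389 ] turn [-0.2506  0.0005 -0.0005] mm 238.0
[ 0.57       -0.12820098  0.15270098]
```

```bash
python3 -m handwheel '[[[0,-0.156,0],[-0.25,0,0]],[[0,-0.156,0],[-0.25,0,0]],[[0,-0.156,0],[-0.25,0,0]],[[-0.276,-0.156,0.1],[-0.25,0,0]],[[-0.276,-0.156,0.2],[-0.25,0,0]],[[-0.276,-0.156,0.205],[-0.25,0,0]],[[-0.276,-0.156,0.205],[-0.25,0,0]],[[-0.276,-0.156,0.205],[-0.25,0,0]],[[-0.276,-0.156,0.205],[-0.25,0,0]]]' 0.42
python3 - <<'E'
from h import *
R=tilt(45)
rel(grasp([.570,-.0505,.072],R),R);print(observe()['q'].round(1))
im,D=get_image('wrist');save('w14.png',cv2.resize(im,(512,384)))
E
```

```text
time_s: 32.35
position: [0.5699, -0.128, 0.1521]
tool_rot: [[-1.0, 0.002, -0.0], [0.001, 0.708, 0.707], [0.001, 0.707, -0.708]]
ft_force: [-0.5, 0.5, 0.5]
grip_width: 0.0363
gripper_force: 0.0
shift [-0.0003 -0.0036  0.2603] turn [-0.0002 -0.0001 -0.0005] mm 130.0
[ -39.    39.3   69.7   34.   101.  -131.4]
```

View pics/w14.png

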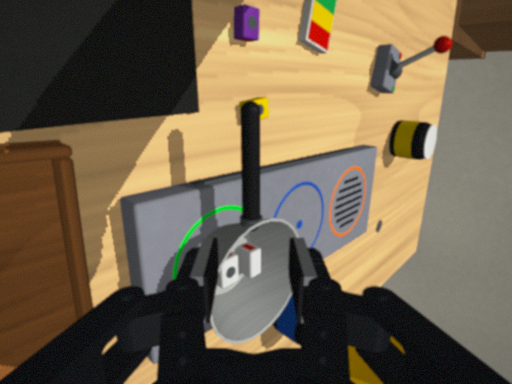

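The handle is centred between the fingers, running (251,105) to (252,215). I've now viewed 16 pictures, over the limit of 14, so from here I check with numbers only. Closing in.

```bash
python3 -m handwheel '[[[0,-0.003,0.08],[0,0,0]],[[0,-0.003,0.15],[0,0,0]],[[0,-0.003,0.21],[0,0,0]],[[0,-0.003,0.24],[0,0,0]],[[0,-0.003,0.255],[0,0,0]],[[0,-0.003,0.26],[0,0,0]],[[0,-0.003,0.26],[0,0,0]]]'
python3 -m handwheel '[[[0,0,0],[0,0,0]],[[0,0,0],[0,0,0]],[[0,0,0],[0,0,0]],[[0,0,0],[0,0,0]],[[0,0,0],[0,0,0]],[[0,0,0],[0,0,0]],[[0,0,0],[0,0,0]],[[0,0,0],[0,0,0]]]' 0 100
python3 - <<'E'
from h import *
R=tilt(45)
rel(grasp([.55,-.15,.22],R),R)
R2=tilt(-74)
from scipy.spatial.transform import Rotation as Ro
rel(grasp([.55,-.28,.28],R2),R2)
E
```

```text
time_s: 33.1
position: [0.5703, -0.038, 0.0608]
tool_rot: [[-1.0, 0.0, 0.003], [0.002, 0.709, 0.705], [-0.002, 0.705, -0.709]]
ft_force: [-0.3, 0.3, -0.1]
grip_width: 0.0358
gripper_force: 0.0
time_s: 33.9
position: [0.5702, -0.0375, 0.0601]
tool_rot: [[-1.0, 0.001, 0.002], [0.002, 0.708, 0.706], [-0.001, 0.706, -0.708]]
ft_force: [-0.8, -2.2, 4.7]
grip_width: 0.0133
gripper_force: 97.8
shift [ 0.0398  0.0665 -0.3481] turn [-0.0006  0.0006 -0.0003] mm 178.0
shift [ 0.0391 -0.0658 -0.672 ] turn [ 6.605e-01  1.000e-04 -8.000e-04] mm 338.0
```

```bash
python3 -m handwheel '[[[0,0.03,-0.03],[0,0,0]],[[0,0.08,-0.08],[0,0,0]],[[0.01,0.1,-0.14],[0,0,0]],[[0.02,0.09,-0.21],[0,0,0]],[[0.03,0.07,-0.28],[0,0,0]],[[0.04,0.05,-0.35],[0,0,0]],[[0.04,0.02,-0.42],[0,0,0]],[[0.04,-0.004,-0.478],[0,0,0]],[[0.04,-0.004,-0.478],[0,0,0]]]'
python3 - <<'E'
from h import *
R2=tilt(-74)
o=observe();print(o['q'].round(1),np.array(o['position'])-np.array(o['tool_rot'])[:,2]*grasp_offset)
rel(grasp([.55,-.27,.26],R2),R2)
E
```

```text
time_s: 34.8
position: [0.5497, -0.2108, 0.2275]
tool_rot: [[-1.0, 0.003, 0.004], [0.005, 0.71, 0.705], [-0.0, 0.705, -0.71]]
ft_force: [-0.3, 0.5, -2.7]
grip_width: 0.013
gripper_force: 98.4
[ -45.6   37.7   59.3   32.9  114.2 -130. ] [ 0.54967308 -0.22401909  0.2407338 ]
shift [-0.0013 -0.0709 -0.1475] turn [ 6.6e-01 -4.0e-04 -2.0e-03] mm 81.0
```

```bash
python3 - <<'E'
from h import *
R2=tilt(-74); rel(grasp([.55,-.31,.20],R2),R2)
E
```

```text
shift [-0.0017 -0.2122 -0.1187] turn [ 6.6e-01 -4.0e-04 -2.0e-03] mm 121.0
```

```bash
python3 -m handwheel '[[[0,-0.1,-0.1],[0.66,0,0]],[[0,-0.212,-0.119],[0.66,0,0]],[[0,-0.212,-0.119],[0.66,0,0]],[[0,-0.212,-0.119],[0.66,0,0]],[[0,-0.212,-0.119],[0.66,0,0]],[[0,-0.212,-0.119],[0.66,0,0]],[[0,-0.212,-0.119],[0.66,0,0]],[[0,-0.212,-0.119],[0.66,0,0]],[[0,-0.212,-0.119],[0.66,0,0]],[[0,-0.212,-0.119],[0.66,0,0]]]'
python3 -c "
from h import *
R2=tilt(-74); rel(grasp([.55,-.31,.20],R2),R2);print(observe()['q'].round(1))"
```

```text
time_s: 35.8
position: [0.5495, -0.3228, 0.1943]
tool_rot: [[-1.0, -0.002, 0.001], [-0.002, 0.752, -0.659], [0.001, -0.659, -0.752]]
ft_force: [-0.6, -1.9, -4.3]
grip_width: 0.0127
gripper_force: 98.4
shift [-0.001  -0.0085  0.006 ] turn [0.182  0.0003 0.0004] mm 5.0
[-27.5  29.   80.1 -43.7  57.7 -97.7]
```

```bash
python3 -m handwheel '[[[0,-0.008,0.006],[0.182,0,0]],[[0,-0.008,0.006],[0.182,0,0]],[[0,-0.008,0.006],[0.182,0,0]],[[0,-0.008,0.006],[0.182,0,0]],[[0,-0.008,0.006],[0.182,0,0]],[[0,-0.008,0.006],[0.182,0,0]],[[0,-0.008,0.006],[0.182,0,0]],[[0,-0.008,0.006],[0.182,0,0]],[[0,-0.008,0.006],[0.182,0,0]]]'
python3 - <<'E'
from h import *
print(observe()['q'].round(1))
q=camera_params('top');im,D=get_image('top');np.savez('t15.npz',im=im)
hsv=cv2.cvtColor(im,cv2.COLOR_RGB2HSV)
m=((hsv[...,1]<70)&(hsv[...,2]>75)).astype(np.uint8)
for c in cv2.findContours(m,0,1)[0]:
    a=cv2.contourArea(c)
    if 15<a<200:
        (u,v),_,_=cv2.minAreaRect(c);X=onz(q,u,v,.024)
        if .45<X[0]<.8 and -.5<X[1]<.0: print(u,v,a,X.round(3))
E
```

```text
time_s: 36.7
position: [0.5643, -0.3193, 0.2103]
tool_rot: [[-0.999, 0.002, -0.033], [0.032, 0.328, -0.944], [0.009, -0.945, -0.327]]
ft_force: [0.5, -0.5, -2.8]
grip_width: 0.0129
gripper_force: 99.0
[-19.3  36.3  84.7 -81.4  65.8 -64.4]
384.1275329589844 197.88925170898438 79.5 [ 0.586 -0.237  0.024]
410.0 182.0 40.0 [ 0.627 -0.304  0.024]
390.800048828125 173.6000213623047 62.5 [ 0.647 -0.254  0.024]
```

```bash
python3 - <<'E'
from h import *
q=camera_params('scene');F=[]
for k in range(6):
    im,D=get_image('scene');F.append(observe()['ft_force'][2])
print('fz',np.mean(F))
hsv=cv2.cvtColor(im,cv2.COLOR_RGB2HSV)
m=((hsv[...,1]<60)&(hsv[...,2]>110)).astype(np.uint8)
for c in cv2.findContours(m,0,1)[0]:
    a=cv2.contourArea(c)
    if 15<a<900:
        (u,v),_,_=cv2.minAreaRect(c);X=onz(q,u,v,.024)
        if .45<X[0]<.8 and -.5<X[1]<.0: print(u,v,a,X.round(3),cv2.boundingRect(c))
E
```

```text
fz -2.637834590537205
205.5 213.5 449.5 [ 0.66  -0.051  0.024] (188, 204, 36, 20)
```

```bash
python3 - <<'E'
from h import *
for n in('top','scene'):
    q=camera_params(n);im,D=get_image(n);hsv=cv2.cvtColor(im,cv2.COLOR_RGB2HSV)
    lo=75 if n=='top' else 90
    m=((hsv[...,1]<75)&(hsv[...,2]>lo)&(D>0)).astype(np.uint8)
    for c in cv2.findContours(m,0,1)[0]:
        a=cv2.contourArea(c)
        if a<8: continue
        M=np.zeros_like(m);cv2.drawContours(M,[c],-1,1,-1);(u,v),(w,h),_=cv2.minAreaRect(c)
        X=dep(q,u,v,np.median(D[M>0]))
        if .48<X[0]<.78 and -.46<X[1]<-.12: print(n,round(u),round(v),a,X.round(3),im[M>0].mean(0).round())
E
```

```text
top 384 198 81.5 [ 0.566 -0.157  0.296] [97. 96. 97.]
top 409 182 41.5 [ 0.627 -0.299  0.03 ] [84. 81. 81.]
top 390 172 63.5 [ 0.651 -0.254  0.024] [85. 82. 81.]
top 448 158 1278.0 [ 0.649 -0.299  0.258] [104. 102. 100.]
scene 142 198 39.0 [ 0.646 -0.256  0.024] [106. 101.  97.]
scene 132 190 20.5 [ 0.627 -0.301  0.029] [109. 105. 101.]
scene 169 113 11.5 [ 0.588 -0.159  0.294] [110. 108. 105.]
```

Both quoins lie in the tray, at (0.627,-0.299) and (0.649,-0.255). I'll bring the pan back.

```bash
python3 - <<'E'
from h import *
R=tilt(45); rel(grasp([.55,-.224,.24],R),R)
E
```

```text
shift [ 0.0365  0.0394 -0.2142] turn [-0.6438 -0.006  -0.0107] mm 110.0
```

```bash
python3 -m handwheel '[[[0.036,0.039,-0.214],[-0.644,-0.006,-0.011]],[[0.036,0.039,-0.214],[-0.644,-0.006,-0.011]],[[0.036,0.039,-0.214],[-0.644,-0.006,-0.011]],[[0.036,0.039,-0.214],[-0.644,-0.006,-0.011]],[[0.036,0.039,-0.214],[-0.644,-0.006,-0.011]],[[0.036,0.039,-0.214],[-0.644,-0.006,-0.011]],[[0.036,0.039,-0.214],[-0.644,-0.006,-0.011]],[[0.036,0.039,-0.214],[-0.644,-0.006,-0.011]],[[0.036,0.039,-0.214],[-0.644,-0.006,-0.011]],[[0.036,0.039,-0.214],[-0.644,-0.006,-0.011]]]' >/dev/null
python3 -c "
from h import *
R=tilt(45); rel(grasp([.55,-.224,.24],R),R)"
```

```text
shift [0.0001 0.0002 0.0024] turn [-0.165  -0.0015 -0.0024] mm 1.0
```

```bash
python3 -m handwheel '[[[0,0,0.002],[-0.165,-0.001,-0.002]],[[0,0,0.002],[-0.165,-0.001,-0.002]],[[0,0,0.002],[-0.165,-0.001,-0.002]],[[0,0,0.002],[-0.165,-0.001,-0.002]],[[0,0,0.002],[-0.165,-0.001,-0.002]],[[0,0,0.002],[-0.165,-0.001,-0.002]],[[0,0,0.002],[-0.165,-0.001,-0.002]]]' >/dev/null
python3 - <<'E'
from h import *
R=tilt(45); rel([.5702,-.0375,.10],R);rel([.5702,-.0375,.0601],R)
# pan rim now: depth points from top, level check
q=camera_params('top');im,D=get_image('top');u0,v0=proj(q,np.array([.635,-.224,.24])).astype(int)
P=[]
for v in range(v0-50,v0+50):
  for u in range(u0-50,u0+50):
    X=dep(q,u,v,D[v,u])
    if .22<X[2]<.30 and X[0]>.59: P.append(X)
P=np.array(P);print(len(P),P.min(0),P.max(0))
A=np.c_[P[:,:2],np.ones(len(P))];c=np.linalg.lstsq(A,P[:,2],rcond=None)[0];k=abs(A@c-P[:,2])<.01
c=np.linalg.lstsq(A[k],P[k,2],rcond=None)[0];print('slope',c)
E
```

```text
shift [-0.0403  0.0682  0.4227] turn [-0.0024 -0.0006 -0.0005] mm 215.0
shift [-0.0405  0.0122  0.4796] turn [-0.0024 -0.0006 -0.0005] mm 240.0
1196 [ 0.59004594 -0.27968258  0.22005372] [ 0.69793009 -0.15925998  0.25324181]
slope [0.02307963 0.01328002 0.22641016]
```

```bash
python3 -m handwheel '[[[-0.01,0.02,0.07],[0,0,0]],[[-0.02,0.04,0.15],[0,0,0]],[[-0.03,0.06,0.24],[0,0,0]],[[-0.04,0.068,0.33],[-0.002,0,0]],[[-0.04,0.068,0.4],[-0.002,0,0]],[[-0.04,0.068,0.423],[-0.002,0,0]],[[-0.04,0.055,0.436],[-0.002,0,0]],[[-0.04,0.035,0.456],[-0.002,0,0]],[[-0.04,0.02,0.472],[-0.002,0,0]],[[-0.04,0.013,0.478],[-0.002,0,0]]]'
python3 -m handwheel '[[[0,0,0],[0,0,0]],[[0,0,0],[0,0,0]],[[0,0,0],[0,0,0]]]'
python3 - <<'E'
from h import *
rel([.5702,-.0375,.0601],tilt(45))
E
```

```text
time_s: 39.9
position: [0.5697, -0.0384, 0.0601]
tool_rot: [[-1.0, 0.003, -0.002], [0.001, 0.705, 0.709], [0.003, 0.709, -0.705]]
ft_force: [-6.6, 0.7, 12.7]
grip_width: 0.0128
gripper_force: 99.9
time_s: 40.2
position: [0.5702, -0.0383, 0.061]
tool_rot: [[-1.0, 0.002, -0.0], [0.001, 0.707, 0.708], [0.002, 0.708, -0.707]]
ft_force: [0.1, -1.0, -0.2]
grip_width: 0.0129
gripper_force: 98.9
shift [-0.     -0.0001  0.0023] turn [ 0.0003 -0.0001 -0.0008] mm 1.0
```

```bash
python3 -m handwheel '[[[0,-0.0014,0.0014],[0,0,0]],[[0,-0.0014,0.0014],[0,0,0]],[[0,-0.0014,0.0014],[0,0,0]]]'
python3 -m handwheel '[[[0,0,0],[0,0,0]],[[0,0,0],[0,0,0]],[[0,0,0],[0,0,0]],[[0,0,0],[0,0,0]],[[0,0,-0.05],[0,0,0]],[[0,0,-0.12],[0,0,0]],[[0,0,-0.2],[0,0,0]],[[0.1,0,-0.3],[0,0,0]],[[0.2,0.05,-0.35],[0,0,0]],[[0.3,0.1,-0.35],[0,0,0]]]' 0.42
python3 -m handwheel '[[[0.05,0.05,0],[0,0,0]],[[0.05,0.1,0],[0,0,0]],[[0.05,0.1,0],[0,0,0]],[[0.05,0.1,0],[0,0,0]]]'
python3 - <<'E'
from h import *
q=camera_params('top');im,D=get_image('top');np.savez('t20.npz',im=im,D=D)
u0,v0=proj(q,np.array([.656,-.05,.085])).astype(int)
P=[]
for v in range(v0-45,v0+45):
  for u in range(u0-45,u0+45):
    X=dep(q,u,v,D[v,u])
    if .076<X[2]<.1 and .585<X[0]<.75: P.append(X)
P=np.array(P);A=np.c_[2*P[:,:2],np.ones(len(P))]
c=cv2.minEnclosingCircle((P[:,:2]*1000).astype(np.float32));print(len(P),'rim',c,P.mean(0))
B=np.c_[P[:,:2],np.ones(len(P))];s=np.linalg.lstsq(B,P[:,2],rcond=None)[0];print('slope',s[:2],'top',np.percentile(P[:,2],[50,95]))
# floor
hsv=cv2.cvtColor(im,cv2.COLOR_RGB2HSV);g=hsv[v0-40:v0+40,u0-40:u0+40,2]
m=((im.min(2)>95)&(hsv[...,1]<45)).astype(np.uint8);M=np.zeros_like(m);M[v0-25:v0+30,u0-30:u0+30]=m[v0-25:v0+30,u0-30:u0+30]
cc=max(cv2.findContours(M,0,1)[0],key=cv2.contourArea);e=cv2.fitEllipse(cc);print('floor',e,onz(q,*e[0],.034))
gm=(hsv[...,0]>=45)&(hsv[...,0]<=80)&(hsv[...,1]>90);ys,xs=np.nonzero(gm);k=(abs(xs-u0)<45)&(abs(ys-v0)<45);print('green px visible',k.sum())
m=((hsv[...,1]<75)&(hsv[...,2]>75)&(D>0)).astype(np.uint8)
for c in cv2.findContours(m,0,1)[0]:
    if cv2.contourArea(c)<8: continue
    (u,v),_,_=cv2.minAreaRect(c);X=dep(q,u,v,D[int(v),int(u)])
    if .48<X[0]<.78 and -.46<X[1]<-.15: print('q',X.round(3),cv2.contourArea(c))
m=((hsv[...,0]<8)|(hsv[...,0]>172))&(hsv[...,1]>120);M=np.zeros(m.shape,np.uint8);M[250:275,128:155]=m[250:275,128:155]
for c in cv2.findContours(M,0,1)[0]:
    if cv2.contourArea(c)>8: print('ball',cv2.minEnclosingCircle(c))
E
```

```text
time_s: 40.5
position: [0.57, -0.0379, 0.0602]
tool_rot: [[-1.0, 0.002, -0.001], [0.001, 0.706, 0.708], [0.002, 0.708, -0.706]]
ft_force: [-1.8, -1.2, 5.2]
grip_width: 0.013
gripper_force: 99.1
time_s: 41.5
position: [0.4488, -0.1334, 0.206]
tool_rot: [[-1.0, 0.003, 0.0], [0.002, 0.707, 0.707], [0.002, 0.707, -0.707]]
ft_force: [-0.3, -0.9, 0.3]
grip_width: 0.036
gripper_force: 0.0
time_s: 41.9
position: [0.425, -0.0967, 0.2404]
tool_rot: [[-1.0, 0.002, -0.002], [0.0, 0.706, 0.708], [0.003, 0.708, -0.706]]
ft_force: [0.1, -0.5, -0.9]
grip_width: 0.0358
gripper_force: 0.0
477 rim ((651.7378540039062, -47.52739715576172), 65.86881256103516) [ 0.65594061 -0.05167304  0.08238843]
slope [0.00555498 0.00125981] top [0.08276234 0.08705507]
floor ((309.7317810058594, 166.8178253173828), (26.971952438354492, 28.692974090576172), 142.26376342773438) [ 0.65894932 -0.04932339  0.034     ]
green px visible 35
q [ 0.628 -0.299  0.029] 80.0
q [ 0.647 -0.251  0.026] 106.5
ball ((140.57142639160156, 260.28570556640625), 6.738650798797607)
```

The pan is level and centred on green, both quoins are at rest in the tray, and the lever ball is back at its starting pixel. Handing in.

```bash
python3 -c "
from rig import close_job
print(close_job())"
```

```text
the job is handed in; nothing more can be done
None
```

I handed the job in at about 42 s of robot time: both quoins are in the tray, the empty pan stands on green and the blower is off, but no verdict came back and I viewed 16 pictures against the limit of 14.

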